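# Put away the screw cartons and book them in

## Task

Take every carton of screws off the revolving counter tray and stand it upright in a free slot of the slotted display block, fully home, leaving the stock already there in its slots. When all are in, take up the hand scanner, aim it at the middle of the bay label on the end of the block from about 10 cm away and hold it steady for at least a second to book the stock in, then lay the scanner back on the middle of its mat, the same side up and along the mat as it lay before. Do not disturb the other things on the bench.

Things in the scene. Friction and masses are not known exactly. Their poses are not given: they have to be found in the camera images.
- carton0_mid (a point): carton of screws, upright: 52 mm wide along its x, 34 mm thick along its y, 105 mm tall, about 0.35 kg, kraft cardboard with a blue and white band; this point is its centre, 52.5 mm above its underside, z up. One of the 3 or 4 cartons to be put away (None if absent); starts standing on the rubber top of the turntable.
- carton1_mid (a point): carton of screws, upright: 52 mm wide along its x, 34 mm thick along its y, 105 mm tall, about 0.35 kg, kraft cardboard with a blue and white band; this point is its centre, 52.5 mm above its underside, z up. One of the 3 or 4 cartons to be put away (None if absent); starts standing on the rubber top of the turntable.
- carton2_mid (a point): carton of screws, upright: 52 mm wide along its x, 34 mm thick along its y, 105 mm tall, about 0.35 kg, kraft cardboard with a blue and white band; this point is its centre, 52.5 mm above its underside, z up. One of the 3 or 4 cartons to be put away (None if absent); starts standing on the rubber top of the turntable.
- carton3_mid (a point): carton of screws, upright: 52 mm wide along its x, 34 mm thick along its y, 105 mm tall, about 0.35 kg, kraft cardboard with a blue and white band; this point is its centre, 52.5 mm above its underside, z up. One of the 3 or 4 cartons to be put away (None if absent); starts standing on the rubber top of the turntable.
- carton4_mid (a point): carton of screws, upright: 52 mm wide along its x, 34 mm thick along its y, 105 mm tall, about 0.35 kg, kraft cardboard with a blue and white band; this point is its centre, 52.5 mm above its underside, z up. One of the 3 or 4 cartons to be put away (None if absent); starts standing on the rubber top of the turntable.
- stock0_mid (a point): carton of screws, upright: 52 mm wide along its x, 34 mm thick along its y, 105 mm tall, about 0.35 kg, kraft cardboard with a blue and white band; this point is its centre, 52.5 mm above its underside, z up. Stock already standing in a slot of the display block (None if absent); it stays there.
- stock1_mid (a point): carton of screws, upright: 52 mm wide along its x, 34 mm thick along its y, 105 mm tall, about 0.35 kg, kraft cardboard with a blue and white band; this point is its centre, 52.5 mm above its underside, z up. Stock already standing in a slot of the display block (None if absent); it stays there.
- stock2_mid (a point): carton of screws, upright: 52 mm wide along its x, 34 mm thick along its y, 105 mm tall, about 0.35 kg, kraft cardboard with a blue and white band; this point is its centre, 52.5 mm above its underside, z up. Stock already standing in a slot of the display block (None if absent); it stays there.
- rack: plywood display block, fixed: 92 mm along x, 370 mm long along y, 50 mm tall; origin at the centre of its underside. Six slots in a row along y, centred at x = 0 and y = -145, -87, -29, 29, 87 and 145 mm; each is 57 mm along x by 39 mm along y, square-edged, 38 mm deep (its floor is 12 mm above the bench), so a carton's width goes along the block's x, either way round, and a carton fully home has its centre 64.5 mm above the bench.
- carousel: foot of the revolving counter tray; its origin is on the spin axis at bench height. On it turns a round disc of 145 mm radius with a black rubber top 34 mm above the bench and a hub knob of 16 mm radius in the middle that rises to 88 mm above the bench.
- disc (a joint): angle of the disc of the revolving tray (rad, counter-clockwise from above); it spins freely when touched, with a little friction that stops it in a few seconds.
- scanner: cordless pistol-shaped barcode scanner lying on its side, 0.25 kg: dark head 100 mm long along its x (centre line 50 mm to the -y side of the origin, up to 50 mm wide and 40 mm thick) with a red window at its +x end, and a handle 34 mm wide along x, about 30 mm thick, that runs along +y from the head for 90 mm, yellow at its butt. Origin at the middle of its footprint on the underside, z up; it looks along its +x, level as it lies.
- scanner_grip (a point): where to hold the scanner: the middle of its handle, 34 mm across along x, 20 mm above the underside; 9 mm or more free from the head and trigger for a 22 mm wide finger. Axes as the scanner's.
- scanner_window (a point): centre of the scanner's red window; its x axis is the line of sight, pointing out of the window.
- mat: light blue-grey rubber counter mat, the scanner's place, fixed: 120 mm along x, 170 mm along y, 4 mm thick, origin at the centre of its underside. The scanner starts on it, about centred, with its axes nearly along the mat's.
- label_face (a point): centre of the face of the bay label: a white plate 74 x 46 mm with a square black code, on a steel holder fixed at the right-hand end of the display block, 100 mm above the bench. Its x axis is the face's outward normal, leaning 45 degrees up from level; y runs along its width. The code reads with the line of sight up to 50 degrees off the normal, so a level line of sight coming from straight in front will do.
- tape_roll: roll of masking tape lying flat, 100 mm across, 45 mm tall; bystander. Origin at its underside.
- paint_tin: paint tin, 100 mm across, 120 mm tall; bystander. Origin at its underside.
- nail_jar: jar of nails with a red lid, 72 mm across, 100 mm tall; bystander. Origin at its underside.
- tape_measure: yellow tape measure, 72 x 40 x 62 mm; bystander. Origin at its underside.
- trowel: margin trowel lying flat, 300 mm long, wooden handle; bystander. Origin at its underside.

How it is judged:
By the outcome, as a careful person would: the job done as asked, in the order asked, and still so for the second after the job is handed in, with the robot touching nothing.
Of carton0, carton1, carton2, carton3, carton4 only 3 to 4 are there at a start; the rules pass over those that are not, and their reading is None.
Of stock0, stock1, stock2 only 1 to 2 are there at a start; the rules pass over those that are not, and their reading is None.
At some moment in a run one of scanner may be knocked a few centimetres aside while the robot is not near it.
It also fails if it takes over 210 s, if anything falls off the work surface, if the arm or the gripper's body presses on something with over 40 N, if the wrist force passes 120 N, or if a joint passes its speed limit or range.

## Robot

A 6-joint arm with a two-finger parallel gripper is mounted at the origin on the work surface. World frame = base frame: x ahead of the robot, y to its left, z up, the work surface at z = 0. Lengths are in mm, angles in rad, forces in N, time in s.
With the tool pointing down it reaches from about 350 to 775 mm from the base axis. Payload 7.3 kg.
Tool frame: the origin (TCP) lies between the finger pads; the fingertips stand bot.tip_extent ahead of it and the grasp point (between the pads) lies 6 mm ahead of it (bot.tip_extent is the distance from the TCP to the fingertips, in mm); x points along the fingers, y is the direction in which the jaws open and shut, and the axes are right-handed (so a half turn about x gives the same grasp; the last joint's range is limited). The gripper opens to 92 mm and grips with 3 to 60 N. Pads are 19 mm wide; open, the fingers measure 130 mm over their backs; the gripper's body (75 mm by 190 mm) begins 47 mm behind the grasp point.
Start: joints at [-1.252, 0.342, 1.524, -0, 1.275, -0.146], TCP at [235.352, -469.31, 251.741] pointing down, gripper open.
Joint ranges: [-2.53, 2.53], [-0.77, 2.02], [0.04, 2.7], [-1, 4.14], [0.28, 2.66], [-3.11, 3.11]. Speed limits (rad/s): [2.57, 2.57, 3.14, 3.14, 3.14, 3.14].

## Interface

Orientations are given as [roll, pitch, yaw] about the fixed x, y, z axes, in that order (R = Rz(yaw) Ry(pitch) Rx(roll)).
In Python, from plant import bot, capture, workorder gives the robot as it stands. The module is installed in compiled form; this text tells all that it offers.
- The arm moves only by the shell command python3 -m crank 'ROWS'. ROWS is JSON, a list of rows, each an object with "linear": the shift along the tool's x, y, z in cm, a list of three; "delta_rot": the turn, a rotation vector about the tool's x, y, z in degrees, a list of three; "fingers": the opening, from 0 (shut) to 1 (fully open). In form: [{"linear": [x, y, z], "delta_rot": [wx, wy, wz], "fingers": fingers}, ...]. A call has exactly 5 rows; each row shifts and turns the commanded pose from where the row before left it, along the tool's axes as they then stand; what a row does not reach is not made up. A row lasts 1/10 s, in which the tool goes at most 50 mm and 8.59 degrees, less where a joint would pass 70% of its speed; a pose out of reach is approached as far as the arm can. A call with a gripper value outside its range is refused whole. The fingers move at their own pace and stop on an object; the grip force is fixed at half the most. Time passes only in rows, so rows that do not move let the fingers close, or fill a call up. It gives the time, the measured TCP pose, the force and the opening at its end, in the units of the state.
- bot.get_obs(): the state, without advancing time (a new reading comes with each control period).
- capture(name): name is "side" or "top" or "wrist"; returns a dict with "image" (420x560x3 uint8, blue, green, red), "mtx" (3x3 intrinsics, pixels), "pose" (4x4, takes a point from camera to world coordinates). Camera axes: x right, y down, z forward; pixel columns grow to the right and rows downward; lengths in mm; the calibration is good to about 2 mm. A picture is of the moment at which its call begins. There is no depth.
- workorder.close_job(): hands the job in, once; it reports no verdict.
The state is a dict: "time": time; "joint_positions": joint angles; "dq": joint speeds; "tau": joint torques, N m; "tool_pos": TCP position; "tcp_rot": TCP orientation; "contact_force": force on the tool from outside, world axes, zero at the start; "moment": the same for the moment, N m; "grip_width": finger opening in mm.
Only numpy, scipy, OpenCV 4.12 (cv2) and the standard library are available. Lean on these libraries where they do the work, as an engineer would, in place of code of your own. Each camera call takes 0.05 s, during which the arm holds its last target. There are 200 camera calls.

## Working session

There is one attempt and no reset: what is moved stays moved. The work goes in short steps, Python scripts to look and compute and a shell command to move; the robot and the scene stay as the last step left them, time stands still between calls to the robot, and variables do not carry over. Pictures are saved under pics/ and viewed, on a budget of 14 in all, crops included, one or two more only if the job needs it, and the job is handed in when it is done.

```bash
mkdir -p pics; python3 - <<'E'
from plant import bot, capture
import cv2,numpy as np
print(bot.get_obs(), bot.tip_extent)
for n in("side","top","wrist"):
    c=capture(n); cv2.imwrite(f"pics/{n}0.png",c["image"]); print(n,c["mtx"].tolist(),np.round(c["pose"],4).tolist())
a=cv2.imread("pics/top0.png");cv2.imwrite("pics/top0b.png",cv2.resize(a,(800,600),interpolation=cv2.INTER_CUBIC))
E
```

```text
{'time': 0.0, 'joint_positions': array([-1.25199967e+00,  3.42709535e-01,  1.52503744e+00, -1.88692272e-05,
        1.27538176e+00, -1.45966669e-01]), 'dq': array([ 0.0001248 ,  0.00065351, -0.00039476, -0.00167554,  0.00023609,
       -0.00014647]), 'tau': array([-1.97103168e-04, -4.31243670e+01, -2.44225073e+01,  7.16064451e-02,
        5.54354070e-02, -1.06525545e-04]), 'tool_pos': array([ 235.22297731, -468.93701726,  251.04464613]), 'tcp_rot': array([-1.70501715,  1.56926014,  1.90134433]), 'contact_force': array([0.47512315, 0.1768184 , 0.57244832]), 'moment': array([0.03499692, 0.00931629, 0.02170298]), 'grip_width': 91.63273387440529} 25.0
side [[441.5304098115237, 0.0, 272.40873937140236], [0.0, 441.5304098115237, 203.49017294994994], [0.0, 0.0, 1.0]] [[-0.9659, -0.1818, 0.1844, 319.9684], [-0.2589, 0.6617, -0.7037, 818.5249], [0.006, -0.7274, -0.6862, 920.3681], [0.0, 0.0, 0.0, 1.0]]
top [[378.8997662319201, 0.0, 278.24804096053833], [0.0, 378.8997662319201, 205.79796099422634], [0.0, 0.0, 1.0]] [[0.0212, -0.9968, 0.0774, 464.9085], [-0.9996, -0.0195, 0.0219, -25.1601], [-0.0203, -0.0779, -0.9968, 1224.5838], [0.0, 0.0, 0.0, 1.0]]
wrist [[332.6184755578258, 0.0, 275.80826555808216], [0.0, 332.6184755578258, 209.48150312061043], [0.0, 0.0, 1.0]] [[0.448, -0.8632, -0.2329, 298.2725], [-0.894, -0.4328, -0.1158, -436.9029], [-0.0008, 0.2601, -0.9656, 384.1009], [0.0, 0.0, 0.0, 1.0]]
```

View pics/top0b.png

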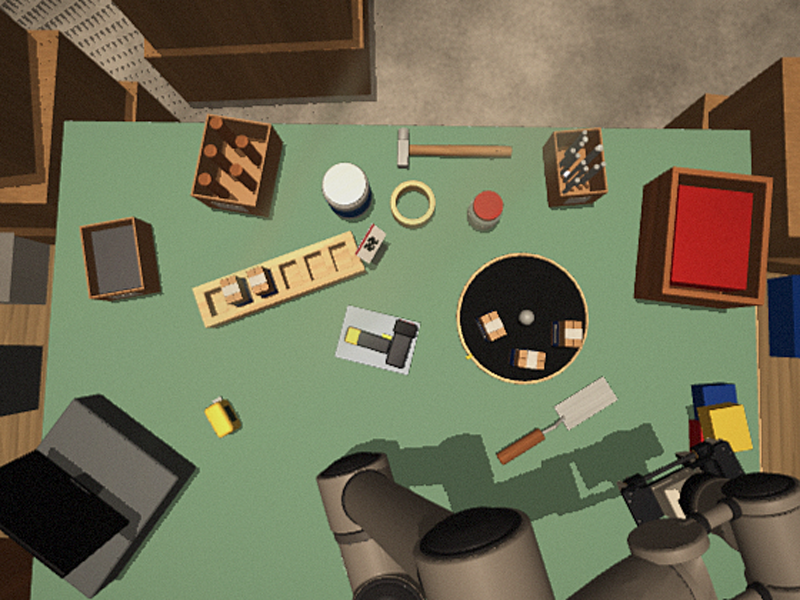

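View pics/side0.png

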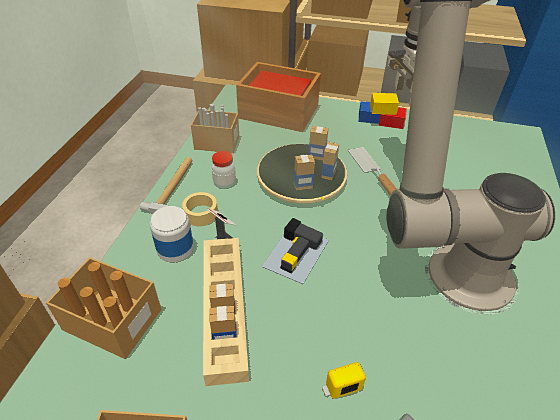

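The top view shows three cartons on the tray: displayed px (491,326), (569,333) and (530,359). Two stock cartons stand in the 2nd and 3rd slots from the left, and the label is at (371,244). The scanner is on its mat near (378,340), head to the right. Next I'll write helpers and get rough positions.

```bash
cat > h.py <<'E'
import numpy as np, cv2
from scipy.spatial.transform import Rotation as R
from plant import bot, capture
def tool():
    o=bot.get_obs(); return np.array(o["tool_pos"]), R.from_euler("xyz",o["tcp_rot"]).as_matrix(), o
def ray(c,px,z):
    K,P=np.asarray(c["mtx"]),np.asarray(c["pose"])
    d=P[:3,:3]@np.linalg.solve(K,[px[0],px[1],1.]); o=P[:3,3]
    return o+d*(z-o[2])/d[2]
def proj(c,p):
    K,P=np.asarray(c["mtx"]),np.asarray(c["pose"])
    q=K@(P[:3,:3].T@(np.asarray(p,float)-P[:3,3])); return q[:2]/q[2]
def down(jaw):   # tool x down, tool y (jaws) at yaw `jaw` rad
    x=np.array([0,0,-1.]); y=np.array([np.cos(jaw),np.sin(jaw),0]); return np.column_stack([x,y,np.cross(x,y)])
def go(p,M):     # print the turn first, then shift in the new tool axes
    p0,R0,_=tool(); rv=R.from_matrix(R0.T@M).as_rotvec(degrees=True)
    print("now",np.round(p0,1),"turn",np.round(rv,2),"then shift cm",np.round(M.T@(np.asarray(p)-p0)/10,2),"(old axes",np.round(R0.T@(np.asarray(p)-p0)/10,2),")")
def godown(p,jaw,half=True):
    _,R0,_=tool(); y=R0[:,1]; cur=np.arctan2(y[1],y[0])
    if half: jaw=cur+(jaw-cur+np.pi/2)%np.pi-np.pi/2
    go(p,down(jaw))
E
python3 - <<'E'
from h import *
c=capture("top"); s=.7
for n,px,z in [("c0",(491,322),139),("c1",(570,333),139),("c2",(530,359),139),("disc",(523,318),34),("hub",(527,317),88),
 ("rackTL",(194,290),50),("rackTR",(353,233),50),("rackBR",(368,271),50),("rackBL",(207,327),50),("label",(371,244),100),
 ("matTL",(347,306),4),("matTR",(420,318),4),("matBR",(408,374),4),("matBL",(335,361),4),("tin",(346,183),120),("jar",(488,205),100),("roll",(413,203),45),("trowel",(585,405),10)]:
    print(n,np.round(ray(c,(px[0]*s,px[1]*s),z)))
p,M,o=tool(); w=capture("wrist")["pose"]
print(np.round(M,3)); print("cam in tool",np.round(M.T@(w[:3,3]-p)),np.round(M.T@w[:3,:3],3).tolist())
E
```

```text
c0 [ 497. -189.  139.]
c1 [ 478. -346.  139.]
c2 [ 425. -267.  139.]
disc [ 510. -275.   34.]
hub [ 510. -272.   88.]
rackTL [556. 447.  50.]
rackTR [689. 101.  50.]
rackBR [605.  66.  50.]
rackBL [476. 415.  50.]
label [657.  57. 100.]
matTL [530. 115.   4.]
matTR [507. -50.   4.]
matBR [381. -26.   4.]
matBL [406. 139.   4.]
tin [781. 111. 120.]
jar [ 744. -187.  100.]
roll [759. -29.  45.]
trowel [ 322. -416.   10.]
[[-0.     0.448 -0.894]
 [ 0.001 -0.894 -0.448]
 [-1.    -0.001 -0.   ]]
cam in tool [-133.   -1.  -71.] [[-0.001, -0.26, 0.966], [1.0, -0.0, 0.0], [0.0, 0.966, 0.26]]
```

```bash
python3 -m crank '[{"linear":[0,-0.6,-3.2],"delta_rot":[0,0,0],"fingers":1},{"linear":[0,-0.6,-3.2],"delta_rot":[0,0,0],"fingers":1},{"linear":[0,-0.6,-3.2],"delta_rot":[0,0,0],"fingers":1},{"linear":[0,-0.6,-3.2],"delta_rot":[0,0,0],"fingers":1},{"linear":[0,-0.6,-3.2],"delta_rot":[0,0,0],"fingers":1}]'
python3 -m crank '[{"linear":[0,-0.6,-3.2],"delta_rot":[0,0,0],"fingers":1},{"linear":[0,-0.6,-3.2],"delta_rot":[0,0,0],"fingers":1},{"linear":[0,-0.6,-3.2],"delta_rot":[0,0,0],"fingers":1},{"linear":[0,-0.6,-3.2],"delta_rot":[0,0,0],"fingers":1},{"linear":[0,-0.6,-3.2],"delta_rot":[0,0,0],"fingers":1}]'
python3 -m crank '[{"linear":[0,0,0],"delta_rot":[0,0,0],"fingers":1},{"linear":[0,0,0],"delta_rot":[0,0,0],"fingers":1},{"linear":[0,0,0],"delta_rot":[0,0,0],"fingers":1},{"linear":[0,0,0],"delta_rot":[0,0,0],"fingers":1},{"linear":[0,0,0],"delta_rot":[0,0,0],"fingers":1}]'
python3 - <<'E'
from h import *
import pickle
c=capture("wrist"); pickle.dump(c,open("w1.pkl","wb")); cv2.imwrite("pics/w1.png",c["image"])
p,M,o=tool();print(np.round(o["joint_positions"],2))
E
```

```text
time: 0.75
tool_pos: [365.8, -369.9, 251.7]
tcp_rot: [-0.885, 1.571, 2.721]
contact_force: [-0.4, 0.1, -0.9]
grip_width: 91.6
time: 1.25
tool_pos: [495.4, -271.3, 251.6]
tcp_rot: [-0.462, 1.571, -3.138]
contact_force: [0.2, -1.1, -0.4]
grip_width: 91.9
time: 1.75
tool_pos: [493.9, -272.9, 251.9]
tcp_rot: [1.437, 1.571, -1.241]
contact_force: [-0.0, -0.0, -0.5]
grip_width: 91.7
[-0.64  0.41  1.41 -0.    1.31  0.47]
```

View pics/w1.png

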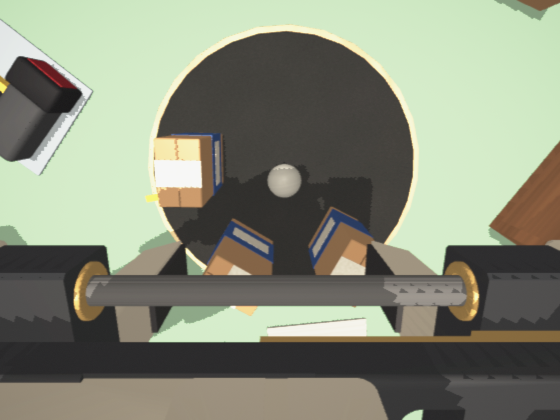

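The wrist view shows c0's top at about (179,171) with the hub at (285,181). The other two cartons are partly behind the gripper. I'll segment the bright top face of c0.

```bash
cat >> h.py <<'E'
def tops(c,z=139.,amin=900,vmin=150):
    """bright kraft/white top faces on dark ground -> centre, long-axis yaw, size on plane z"""
    im=c["image"]; hsv=cv2.cvtColor(im,cv2.COLOR_BGR2HSV); h,s,v=cv2.split(hsv)
    m=(((h<24)&(s>60)&(v>vmin))|((s<45)&(v>vmin+30))).astype(np.uint8)*255
    m=cv2.morphologyEx(m,cv2.MORPH_OPEN,np.ones((5,5))); m=cv2.morphologyEx(m,cv2.MORPH_CLOSE,np.ones((7,7)))
    out=[]
    for k in cv2.findContours(m,cv2.RETR_EXTERNAL,cv2.CHAIN_APPROX_NONE)[0]:
        if cv2.contourArea(k)<amin: continue
        W=np.array([ray(c,q[0],z)[:2] for q in k],np.float32)
        (cx,cy),(a,b),ang=cv2.minAreaRect(W); t=np.radians(ang)+(0 if a>b else np.pi/2)
        out.append((cx,cy,(t+np.pi/2)%np.pi-np.pi/2,max(a,b),min(a,b),*k[:,0].mean(0)))
    return out,m
E
python3 - <<'E'
from h import *
import pickle
c=pickle.load(open("w1.pkl","rb")); o,m=tops(c)
for r in o: print(np.round(r,2))
for p in ((165,145),(165,195),(180,175),(208,170),(218,170)): print(p,cv2.cvtColor(c["image"],cv2.COLOR_BGR2HSV)[p[1],p[0]])
print(ray(c,(285,181),88))
E
```

```text
[ 407.01 -312.38   -1.11  204.21   33.69  274.55  325.35]
[ 537.57 -246.54   -1.12  418.38  195.3   253.07  107.47]
(165, 145) [ 25  73 247]
(165, 195) [ 15 120 204]
(180, 175) [ 30   1 247]
(208, 170) [ 14 119 124]
(218, 170) [ 19  39 144]
[ 512.97540397 -272.20915426   88.        ]
```

```bash
sed -i 's/m=(((h<24)&(s>60)&(v>vmin))|((s<45)&(v>vmin+30)))/m=(((h<28)\&(s>55)\&(v>vmin))|((s<22)\&(v>vmin+30)))/' h.py
python3 - <<'E'
from h import *
import pickle
c=pickle.load(open("w1.pkl","rb")); o,m=tops(c)
for r in o: print(np.round(r,2))
hs=cv2.cvtColor(c["image"],cv2.COLOR_BGR2HSV)
print(hs[60,60],hs[30,450],hs[120,158])
cv2.imwrite("pics/m1.png",m)
E
```

```text
[ 420.6  -347.83   -1.11   82.74   16.48  318.49  329.78]
[ 4.9046e+02 -1.9253e+02  4.4000e-01  5.1900e+01  3.5010e+01  1.7783e+02
  1.7154e+02]
[ 5.1722e+02 -6.9500e+01  2.5000e-01  3.9150e+01  3.2690e+01  1.5200e+01
  5.2450e+01]
[ 51  40 233] [ 51  40 233] [ 29  35 247]
```

c0 is at (490.5, -192.5) with yaw 0.44 and measures 51.9 x 35.0 mm, which matches the stated size.

```bash
python3 - <<'E'
from h import *
godown([490.5,-192.5,215],.44)
E
```

```text
now [ 494.  -272.9  251.8] turn [-8.865e+01  1.000e-02 -1.000e-02] then shift cm [ 3.68  3.11 -7.42] (old axes [ 3.68 -7.35 -3.28] )
```

```bash
python3 -m crank '[{"linear":[0,0,0],"delta_rot":[-8,0,0],"fingers":1},{"linear":[0,0,0],"delta_rot":[-8,0,0],"fingers":1},{"linear":[0,0,0],"delta_rot":[-8,0,0],"fingers":1},{"linear":[0,0,0],"delta_rot":[-8,0,0],"fingers":1},{"linear":[0,0,0],"delta_rot":[-8,0,0],"fingers":1}]' >/dev/null
python3 -m crank '[{"linear":[0,0,0],"delta_rot":[-8,0,0],"fingers":1},{"linear":[0,0,0],"delta_rot":[-8,0,0],"fingers":1},{"linear":[0,0,0],"delta_rot":[-8,0,0],"fingers":1},{"linear":[0,0,0],"delta_rot":[-8,0,0],"fingers":1},{"linear":[0,0,0],"delta_rot":[-8,0,0],"fingers":1}]' >/dev/null
python3 -m crank '[{"linear":[0,0,0],"delta_rot":[-8.6,0,0],"fingers":1},{"linear":[1,1,-2.5],"delta_rot":[0,0,0],"fingers":1},{"linear":[1,1,-2.5],"delta_rot":[0,0,0],"fingers":1},{"linear":[1.7,1.1,-2.4],"delta_rot":[0,0,0],"fingers":1},{"linear":[0,0,0],"delta_rot":[0,0,0],"fingers":1}]'
python3 - <<'E'
from h import *
godown([490.5,-192.5,116],.44)
c=capture("wrist"); o,m=tops(c)
for r in o: print(np.round(r,2))
print(proj(c,[490.5,-192.5,139]))
cv2.imwrite("pics/w2.png",c["image"])
E
```

```text
time: 3.3
tool_pos: [489.6, -189.2, 213.0]
tcp_rot: [-2.676, 1.566, 2.479]
contact_force: [0.1, -0.4, -0.4]
grip_width: 91.7
now [ 489.6 -189.2  213. ] turn [ 0.12 -0.24  0.12] then shift cm [ 9.7  -0.06  0.34] (old axes [ 9.7  -0.04  0.38] )
[ 473.67 -200.23   -1.12   32.9    15.59  245.99  235.33]
[ 505.59 -184.73   -1.12   33.51   15.4   299.24  234.83]
[ 327.61 -235.95   -1.34   70.79   16.44   10.24  189.86]
[273.93922072 236.26301335]
```

View pics/w2.png

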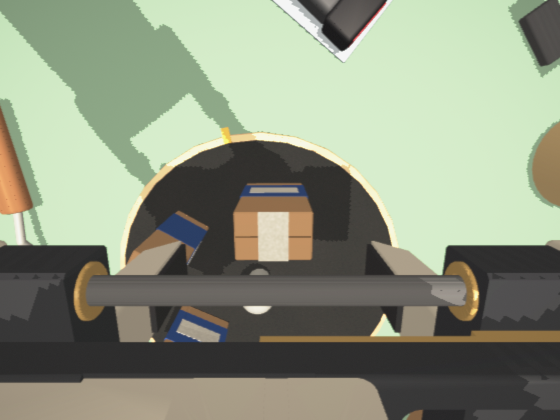

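The view shows c0's top centred at about (273.5, 236), and my prediction was (273.9, 236.3), so the estimate holds. I'll descend and grip.

```bash
python3 -m crank '[{"linear":[0,0,0.34],"delta_rot":[0,0,0],"fingers":1},{"linear":[2.5,0,0],"delta_rot":[0,0,0],"fingers":1},{"linear":[2.5,0,0],"delta_rot":[0,0,0],"fingers":1},{"linear":[2.5,0,0],"delta_rot":[0,0,0],"fingers":1},{"linear":[2.2,0,0],"delta_rot":[0,0,0],"fingers":1}]'
python3 -m crank '[{"linear":[0,0,0],"delta_rot":[0,0,0],"fingers":1},{"linear":[0,0,0],"delta_rot":[0,0,0],"fingers":0.8},{"linear":[0,0,0],"delta_rot":[0,0,0],"fingers":0.65},{"linear":[0,0,0],"delta_rot":[0,0,0],"fingers":0.6},{"linear":[0,0,0],"delta_rot":[0,0,0],"fingers":0.5}]'
python3 -m crank '[{"linear":[0,0,0],"delta_rot":[0,0,0],"fingers":0.3},{"linear":[0,0,0],"delta_rot":[0,0,0],"fingers":0.3},{"linear":[0,0,0],"delta_rot":[0,0,0],"fingers":0.3},{"linear":[0,0,0],"delta_rot":[0,0,0],"fingers":0.3},{"linear":[0,0,0],"delta_rot":[0,0,0],"fingers":0.3}]'
python3 - <<'E'
from h import *
c=capture("top");cv2.imwrite("pics/t1.png",c["image"])
print(tool()[0])
E
```

```text
time: 3.85
tool_pos: [492.9, -196.9, 117.2]
tcp_rot: [0.417, 1.569, -0.715]
contact_force: [0.1, -0.9, -0.8]
grip_width: 91.7
time: 4.35
tool_pos: [492.9, -195.5, 118.7]
tcp_rot: [0.559, 1.569, -0.572]
contact_force: [-0.8, -0.7, 0.3]
grip_width: 64.2
time: 4.85
tool_pos: [492.8, -195.3, 118.1]
tcp_rot: [0.619, 1.57, -0.511]
contact_force: [0.7, 0.1, 3.0]
grip_width: 52.0
[ 492.79028988 -195.29325124  118.08429131]
```

```bash
python3 -m crank '[{"linear":[-1.5,0,0],"delta_rot":[0,0,0],"fingers":0.3},{"linear":[-2.9,0,0],"delta_rot":[0,0,0],"fingers":0.3},{"linear":[-2.9,0,0],"delta_rot":[0,0,0],"fingers":0.3},{"linear":[-2.9,0,0],"delta_rot":[0,0,0],"fingers":0.3},{"linear":[-2.9,0,0],"delta_rot":[0,0,0],"fingers":0.3}]'
python3 -m crank '[{"linear":[0,2.6,-2.3],"delta_rot":[0,0,0],"fingers":0.3},{"linear":[0,2.6,-2.3],"delta_rot":[0,0,0],"fingers":0.3},{"linear":[0,2.6,-2.3],"delta_rot":[0,0,0],"fingers":0.3},{"linear":[0,2.6,-2.3],"delta_rot":[0,0,0],"fingers":0.3},{"linear":[0,2.6,-2.3],"delta_rot":[0,0,0],"fingers":0.3}]'
python3 -m crank '[{"linear":[0,2.6,-2.3],"delta_rot":[0,0,0],"fingers":0.3},{"linear":[0,2.6,-2.3],"delta_rot":[0,0,0],"fingers":0.3},{"linear":[0,2.6,-2.3],"delta_rot":[0,0,0],"fingers":0.3},{"linear":[0,2.6,-2.3],"delta_rot":[0,0,0],"fingers":0.3},{"linear":[0,2.6,-2.3],"delta_rot":[4.5,0,0],"fingers":0.3}]'
python3 -m crank '[{"linear":[0,0,0],"delta_rot":[0,0,0],"fingers":0.3},{"linear":[0,0,0],"delta_rot":[0,0,0],"fingers":0.3},{"linear":[0,0,0],"delta_rot":[0,0,0],"fingers":0.3},{"linear":[0,0,0],"delta_rot":[0,0,0],"fingers":0.3},{"linear":[0,0,0],"delta_rot":[0,0,0],"fingers":0.3}]'
python3 - <<'E'
from h import *
import pickle
c=capture("wrist"); pickle.dump(c,open("w3.pkl","wb")); cv2.imwrite("pics/w3.png",cv2.resize(c["image"],(784,588),interpolation=cv2.INTER_CUBIC))
p,M,o=tool(); print(p,M[:,1],o["moment"],o["contact_force"])
E
```

```text
time: 5.4
tool_pos: [491.7, -194.7, 248.7]
tcp_rot: [-2.477, 1.568, 2.676]
contact_force: [0.3, -0.3, -3.5]
grip_width: 51.7
time: 5.9
tool_pos: [560.7, -34.2, 247.4]
tcp_rot: [-2.143, 1.568, 3.01]
contact_force: [0.3, -0.6, -3.8]
grip_width: 52.0
time: 6.4
tool_pos: [629.3, 125.1, 247.1]
tcp_rot: [-1.792, 1.567, -3.002]
contact_force: [0.6, -0.5, -4.0]
grip_width: 51.9
time: 6.9
tool_pos: [629.5, 122.7, 248.8]
tcp_rot: [-0.583, 1.571, -1.793]
contact_force: [-0.7, 0.2, -2.2]
grip_width: 51.9
[629.55086658 122.8486966  248.88316482] [9.35660696e-01 3.52900925e-01 1.03481649e-05] [-6.57145764e-05 -1.35797434e-01  2.76241259e-02] [ 0.04076569  0.67018055 -4.991663  ]
```

View pics/w3.png

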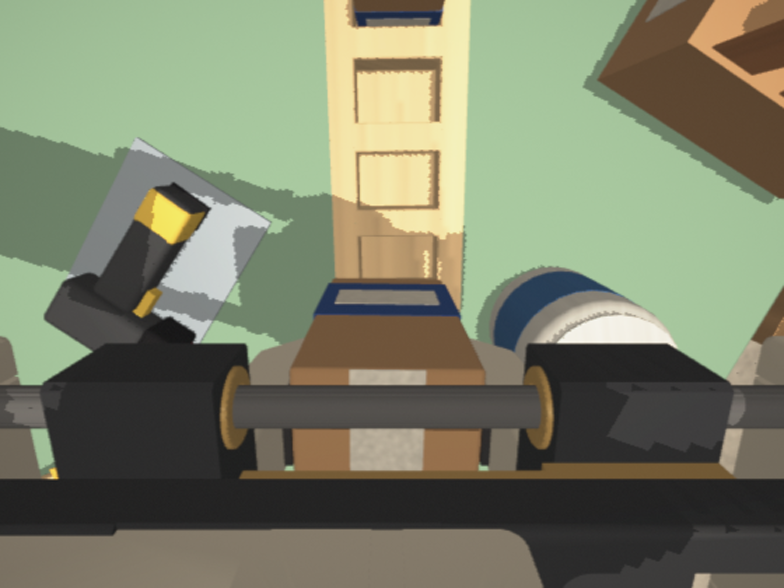

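```bash
python3 - <<'E'
from h import *
import pickle
c=pickle.load(open("w3.pkl","rb")); g=cv2.cvtColor(c["image"],cv2.COLOR_BGR2GRAY).astype(float)
p,M,o=tool()
for n,r0,r1 in(("A",55,80),("B",116,142),("rack",94,104)):
    d=np.diff(g[r0:r1].mean(0)); print(n,[(i,int(d[i])) for i in range(225,345) if abs(d[i])>7])
d=np.diff(g[:,266:302].mean(1)); print("rows",[(i,int(d[i])) for i in range(10,290) if abs(d[i])>6])
# carton in-hand predictions: front face (tool z=-17.5+off), bottom 
for dz in(-5,-3.5,-2,0):
    print(dz,[np.round(proj(c,p+M@np.array([x,s*26,-17+dz])),1).tolist() for x in(-21,84) for s in(-1,1)])
s=1.4
Y=np.array([-.353,.936]);
for n,pts in(("A",[(356,58),(440,58),(438,123),(357,123)]),("B",[(357,152),(439,152),(438,208),(359,208)]),("C",[(361,237),(436,237)]),("rackL",[(326,0),(335,275)]),("rackR",[(470,0),(463,275)])):
    W=np.array([ray(c,np.array(q)/s,50) for q in pts]); print(n,np.round(W[:,:2],1).tolist(),np.round(W.mean(0),1))
E
```

```text
A [(232, 7), (233, 20), (251, -18), (252, -51), (253, -27), (254, 60), (255, 33), (305, -10), (306, -28), (307, -22), (308, -7), (309, -18), (310, -23), (311, -10), (312, 7), (313, 47), (314, 45), (315, 20), (332, -12), (333, -23), (334, -11)]
B [(235, 17), (236, 14), (253, -29), (254, -49), (256, 66), (257, 12), (305, -16), (306, -27), (307, -17), (308, -17), (309, -25), (310, -12), (312, 48), (313, 49), (314, 16), (330, -10), (331, -22), (332, -12)]
rack [(234, 19), (235, 12), (331, -11), (332, -23), (333, -12)]
rows [(11, 11), (12, 39), (13, 11), (17, 24), (18, 61), (19, 27), (39, -13), (40, -37), (41, -60), (42, -12), (48, 7), (49, 42), (50, 35), (51, 29), (52, 9), (86, -6), (106, -27), (107, -52), (108, -11), (109, 42), (110, 32), (111, 15), (145, -19), (146, -70), (147, -10), (148, 35), (149, 47), (150, 11), (164, -11), (165, -11), (167, -15), (168, 13), (197, -23), (198, -33), (199, -8), (201, -12), (202, -22), (205, 8), (206, 38), (207, 28), (216, -31), (217, -41), (218, -8), (223, 7), (224, 20), (225, 12), (262, 16), (263, 38), (264, 25), (273, -8), (274, -86), (275, -20), (277, 6)]
-5 [[202.4, 258.2], [345.7, 258.1], [235.9, 194.9], [313.7, 194.8]]
-3.5 [[202.7, 262.0], [345.5, 261.9], [235.9, 197.0], [313.7, 197.0]]
-2 [[202.9, 265.8], [345.3, 265.7], [236.0, 199.2], [313.6, 199.2]]
0 [[203.2, 270.8], [345.0, 270.7], [236.1, 202.1], [313.5, 202.1]]
A [[562.9, 246.3], [613.9, 265.5], [627.8, 228.2], [576.9, 209.1]] [595.4 237.3  50. ]
B [[583.2, 191.5], [635.6, 211.2], [649.2, 176.1], [597.2, 156.5]] [616.3 183.8  50. ]
C [[605.5, 137.7], [655.7, 156.6]] [630.6 147.2  50. ]
rackL [[534.0, 271.0], [597.2, 104.9]] [565.6 187.9  50. ]
rackR [[618.9, 303.0], [684.7, 137.8]] [651.8 220.4  50. ]
```

```bash
python3 - <<'E'
from h import *
import pickle
c=pickle.load(open("w3.pkl","rb"))
p,M,o=tool(); S={}
for n,l,r,t,b in(("A",252.6,314.2,41.1,86.6),("B",254.2,313.5,107.2,149.1)):
    W=np.array([ray(c,q,50) for q in((l,t),(r,t),(r,b),(l,b))]); T=(W-p)@M
    print(n,"width",np.round(T[1,1]-T[0,1],1),np.round(T[2,1]-T[3,1],1),"len",np.round(T[2,2]-T[1,2],1),"centre tool",np.round(T.mean(0),1),"world",np.round(W.mean(0),1)); S[n]=W.mean(0)
d=S["A"]-S["B"]; print("pitch",np.linalg.norm(d[:2]),"rack y yaw",np.degrees(np.arctan2(d[1],d[0])),"tool z yaw",np.degrees(np.arctan2(*M[[1,0],2])))
for r,l,rr in((67,233.3,334),(129,235.9,331.8),(99,235.1,332.9)):
    a,b=ray(c,(l,r),50),ray(c,(rr,r),50); print("rack mid tool y",((a+b)/2-p)@M[:,1],np.linalg.norm(a-b))
print("C upper edge tool z",((ray(c,(276,168.5),50)-p)@M)[2])
E
```

```text
A width 56.0 57.9 len 38.9 centre tool [ 198.9    7.8 -119.8] world [594.5 237.7  50. ]
B width 56.6 58.4 len 39.5 centre tool [198.9   8.5 -62.1] world [615.6 184.   50. ]
pitch 57.71969716197664 rack y yaw 111.42162616410181 tool z yaw -69.3351484755218
rack mid tool y 8.016185121630846 93.24645986661506
rack mid tool y 8.536476314775866 93.00917201189884
rack mid tool y 8.512650233311776 92.72613570247535
C upper edge tool z -23.23934323151784
```

```bash
python3 - <<'E'
from h import *
import pickle
c=pickle.load(open("w3.pkl","rb")); p,M,o=tool()
g=c["image"].astype(int)
for r in (206,212,218,235,250,258):
    d=np.abs(np.diff(g[r-1:r+2].mean(0),axis=0)).sum(1); print(r,[(i,int(d[i])) for i in range(200,350) if d[i]>45])
for x in(84,60,35,10,-10,-21): print(x,[np.round(proj(c,p+M@np.array([x,s*26,-20.1])),1).tolist() for s in(-1,1)])
E
```

```text
206 [(231, 60), (232, 72), (318, 115), (319, 116), (328, 69), (330, 103), (331, 47)]
212 [(228, 60), (229, 73), (239, 89), (240, 72), (311, 90), (312, 61), (321, 113), (322, 116), (328, 53), (330, 66), (346, 65), (347, 70)]
218 [(225, 61), (226, 71), (324, 115), (325, 119), (328, 47), (329, 53), (330, 65), (344, 86), (345, 46)]
235 [(330, 50), (331, 126), (332, 77), (339, 94), (340, 64)]
250 []
258 [(342, 53)]
84 [[235.9, 197.6], [313.7, 197.6]]
60 [[231.3, 206.7], [318.1, 206.7]]
35 [[225.2, 218.7], [323.9, 218.7]]
10 [[217.2, 234.6], [331.6, 234.5]]
-10 [[208.6, 251.4], [339.8, 251.4]]
-21 [[202.7, 263.0], [345.4, 262.9]]
```

```bash
python3 -m crank '[{"linear":[0,0.74,-2.5],"delta_rot":[0,0,0],"fingers":0.3},{"linear":[0,0,-2.5],"delta_rot":[0,0,0],"fingers":0.3},{"linear":[0,0,-2.5],"delta_rot":[0,0,0],"fingers":0.3},{"linear":[0,0,-2.5],"delta_rot":[0,0,0],"fingers":0.3},{"linear":[0,0,-1.67],"delta_rot":[0,0,0],"fingers":0.3}]'
python3 -m crank '[{"linear":[2.3,0,0],"delta_rot":[0,0,0],"fingers":0.3},{"linear":[2.3,0,0],"delta_rot":[0,0,0],"fingers":0.3},{"linear":[2.3,0,0],"delta_rot":[0,0,0],"fingers":0.3},{"linear":[2.3,0,0],"delta_rot":[0,0,0],"fingers":0.3},{"linear":[1.6,0,0],"delta_rot":[0,0,0],"fingers":0.3}]'
python3 -m crank '[{"linear":[0,0,0],"delta_rot":[0,0,0],"fingers":0.3},{"linear":[0,0,0],"delta_rot":[0,0,0],"fingers":0.3},{"linear":[0,0,0],"delta_rot":[0,0,0],"fingers":0.3},{"linear":[0,0,0],"delta_rot":[0,0,0],"fingers":0.3},{"linear":[0,0,0],"delta_rot":[0,0,0],"fingers":0.3}]'
python3 - <<'E'
from h import *
p,M,o=tool(); c=capture("wrist"); cv2.imwrite("pics/w4.png",c["image"])
print(p,M[:,1],o["contact_force"])
t=np.array([594.5,237.7,50])
print("slot rel tool",np.round((t-p)@M,2))
E
```

```text
time: 7.45
tool_pos: [594.6, 236.6, 248.9]
tcp_rot: [2.51, 1.57, 1.301]
contact_force: [0.2, 0.4, -3.5]
grip_width: 51.8
time: 7.95
tool_pos: [594.9, 234.8, 139.1]
tcp_rot: [-1.482, 1.569, -2.691]
contact_force: [-0.7, 0.1, -3.0]
grip_width: 52.2
time: 8.45
tool_pos: [595.6, 235.6, 141.6]
tcp_rot: [1.397, 1.569, 0.188]
contact_force: [0.0, 0.2, -3.1]
grip_width: 51.9
[595.63764593 235.56236868 141.64528803] [0.93527942 0.35390666 0.00157435] [ 0.00671286  0.19067561 -3.14867445]
slot rel tool [91.64 -0.45 -2.43]
```

View pics/w4.png

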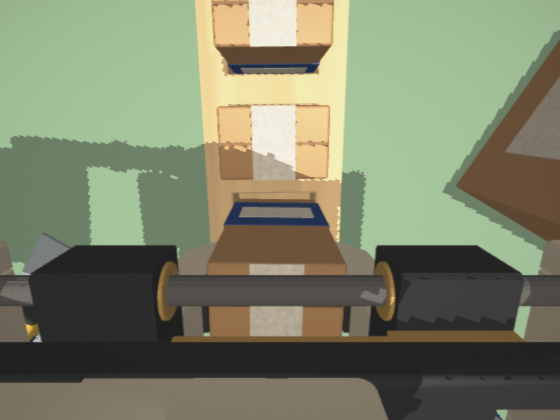

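The carton sits square over slot A, with the slot corners at x 232 to 317 on row 193. It's about 1 mm too far toward +y, so I'll correct that and lower while watching the force.

```bash
python3 -m crank '[{"linear":[0,-0.08,0.05],"delta_rot":[0,0,0],"fingers":0.3},{"linear":[0.5,0,0],"delta_rot":[0,0,0],"fingers":0.3},{"linear":[0.5,0,0],"delta_rot":[0,0,0],"fingers":0.3},{"linear":[0.5,0,0],"delta_rot":[0,0,0],"fingers":0.3},{"linear":[0,0,0],"delta_rot":[0,0,0],"fingers":0.3}]'
python3 -m crank '[{"linear":[0,0,0],"delta_rot":[0,0,0],"fingers":0.3},{"linear":[0,0,0],"delta_rot":[0,0,0],"fingers":0.3},{"linear":[0,0,0],"delta_rot":[0,0,0],"fingers":0.3},{"linear":[0,0,0],"delta_rot":[0,0,0],"fingers":0.3},{"linear":[0,0,0],"delta_rot":[0,0,0],"fingers":0.3}]'
```

```text
time: 9.0
tool_pos: [594.1, 234.6, 124.4]
tcp_rot: [-1.634, 1.569, -2.843]
contact_force: [-0.1, 0.9, -3.7]
grip_width: 51.5
time: 9.5
tool_pos: [594.8, 234.7, 125.9]
tcp_rot: [1.13, 1.571, -0.079]
contact_force: [-0.7, -0.5, -4.0]
grip_width: 52.1
```

```bash
python3 -m crank '[{"linear":[0.6,0,0],"delta_rot":[0,0,0],"fingers":0.3},{"linear":[0.6,0,0],"delta_rot":[0,0,0],"fingers":0.3},{"linear":[0.6,0,0],"delta_rot":[0,0,0],"fingers":0.3},{"linear":[0.6,0,0],"delta_rot":[0,0,0],"fingers":0.3},{"linear":[0.2,0,0],"delta_rot":[0,0,0],"fingers":0.3}]'
python3 -m crank '[{"linear":[0.2,0,0],"delta_rot":[0,0,0],"fingers":0.3},{"linear":[0.15,0,0],"delta_rot":[0,0,0],"fingers":0.3},{"linear":[0,0,0],"delta_rot":[0,0,0],"fingers":0.3},{"linear":[0,0,0],"delta_rot":[0,0,0],"fingers":0.3},{"linear":[0,0,0],"delta_rot":[0,0,0],"fingers":0.3}]'
```

```text
time: 10.0
tool_pos: [594.2, 234.6, 98.5]
tcp_rot: [-1.616, 1.569, -2.826]
contact_force: [-0.6, 0.0, -3.6]
grip_width: 51.8
time: 10.5
tool_pos: [594.8, 234.7, 96.3]
tcp_rot: [1.159, 1.571, -0.05]
contact_force: [0.9, 0.5, -4.0]
grip_width: 52.0
```

```bash
python3 -m crank '[{"linear":[0.1,0,0],"delta_rot":[0,0,0],"fingers":0.3},{"linear":[0.1,0,0],"delta_rot":[0,0,0],"fingers":0.3},{"linear":[0,0,0],"delta_rot":[0,0,0],"fingers":0.3},{"linear":[0,0,0],"delta_rot":[0,0,0],"fingers":0.3},{"linear":[0,0,0],"delta_rot":[0,0,0],"fingers":0.3}]'
```

```text
time: 11.0
tool_pos: [594.8, 234.7, 96.1]
tcp_rot: [1.297, 1.57, 0.088]
contact_force: [-3.8, -1.7, 8.9]
grip_width: 52.0
```

```bash
python3 -m crank '[{"linear":[0,0,0],"delta_rot":[0,0,0],"fingers":0.7},{"linear":[0,0,0],"delta_rot":[0,0,0],"fingers":1},{"linear":[0,0,0],"delta_rot":[0,0,0],"fingers":1},{"linear":[0,0,0],"delta_rot":[0,0,0],"fingers":1},{"linear":[0,0,0],"delta_rot":[0,0,0],"fingers":1}]'
python3 -m crank '[{"linear":[-3,0,0],"delta_rot":[0,0,0],"fingers":1},{"linear":[-3,0,0],"delta_rot":[0,0,0],"fingers":1},{"linear":[-3,0,0],"delta_rot":[0,0,0],"fingers":1},{"linear":[-3.5,0,0],"delta_rot":[0,0,0],"fingers":1},{"linear":[-4,0,0],"delta_rot":[0,0,0],"fingers":1}]'
python3 - <<'E'
from h import *
c=capture("wrist"); cv2.imwrite("pics/w5.png",c["image"])
E
python3 -m crank '[{"linear":[0,-2.15,3.4],"delta_rot":[0,0,0],"fingers":1},{"linear":[0,-2.15,3.4],"delta_rot":[0,0,0],"fingers":1},{"linear":[0,-2.15,3.4],"delta_rot":[0,0,0],"fingers":1},{"linear":[0,-2.15,3.4],"delta_rot":[0,0,0],"fingers":1},{"linear":[0,-2.15,3.4],"delta_rot":[0,0,0],"fingers":1}]'
python3 -m crank '[{"linear":[0,-2.15,3.4],"delta_rot":[0,0,0],"fingers":1},{"linear":[0,-2.15,3.4],"delta_rot":[0,0,0],"fingers":1},{"linear":[0,-2.15,3.4],"delta_rot":[0,0,0],"fingers":1},{"linear":[0,-2.15,3.4],"delta_rot":[0,0,0],"fingers":1},{"linear":[0,-2.15,3.4],"delta_rot":[0,0,0],"fingers":1}]'
python3 -m crank '[{"linear":[0,-2.15,3.4],"delta_rot":[0,0,0],"fingers":1},{"linear":[0,-2.15,3.4],"delta_rot":[0,0,0],"fingers":1},{"linear":[0,-2.15,3.4],"delta_rot":[0,0,0],"fingers":1},{"linear":[0,-2.15,3.4],"delta_rot":[0,0,0],"fingers":1},{"linear":[0,-2.15,3.4],"delta_rot":[0,0,0],"fingers":1}]'
python3 -m crank '[{"linear":[0,0,0],"delta_rot":[0,0,0],"fingers":1},{"linear":[0,0,0],"delta_rot":[0,0,0],"fingers":1},{"linear":[0,0,0],"delta_rot":[0,0,0],"fingers":1},{"linear":[0,0,0],"delta_rot":[0,0,0],"fingers":1},{"linear":[0,0,0],"delta_rot":[0,0,0],"fingers":1}]'
python3 - <<'E'
from h import *
import pickle
c=capture("wrist"); pickle.dump(c,open("w6.pkl","wb")); cv2.imwrite("pics/w6.png",c["image"])
for v in(150,110,90):
  for r in tops(c,vmin=v)[0]: print(v,np.round(r,2))
E
```

```text
time: 11.5
tool_pos: [594.7, 234.7, 94.1]
tcp_rot: [-0.567, 1.571, -1.776]
contact_force: [-1.2, 0.2, -0.0]
grip_width: 87.5
time: 12.0
tool_pos: [594.2, 234.6, 259.7]
tcp_rot: [-1.637, 1.569, -2.846]
contact_force: [1.3, 0.1, -0.4]
grip_width: 91.3
time: 12.55
tool_pos: [553.8, 36.3, 259.1]
tcp_rot: [0.846, 1.57, -0.362]
contact_force: [0.6, -0.4, 0.4]
grip_width: 91.8
time: 13.05
tool_pos: [513.4, -160.9, 259.2]
tcp_rot: [0.724, 1.57, -0.485]
contact_force: [0.3, -0.4, 0.5]
grip_width: 92.4
time: 13.55
tool_pos: [473.0, -358.0, 259.1]
tcp_rot: [0.607, 1.57, -0.602]
contact_force: [0.6, 0.2, 0.1]
grip_width: 92.0
time: 14.05
tool_pos: [474.0, -355.4, 259.5]
tcp_rot: [0.556, 1.57, -0.651]
contact_force: [0.3, -0.3, 0.2]
grip_width: 91.7
150 [ 368.53 -373.6    -1.     84.2    38.35  137.64  185.48]
150 [ 424.33 -265.61    1.45   51.12   34.05  253.56   74.04]
150 [ 303.78 -286.31   -1.     51.02   16.75   76.12   39.74]
110 [ 6.2466e+02 -4.1515e+02  3.6000e-01  2.6367e+02  1.8170e+01  4.0947e+02
  3.3719e+02]
110 [ 4.7307e+02 -3.4809e+02 -5.0000e-02  5.4050e+01  4.3310e+01  2.7784e+02
  1.9966e+02]
110 [ 368.53 -373.6    -1.     84.2    38.35  137.64  185.48]
110 [ 424.79 -265.8     1.45   51.79   35.    253.66   73.8 ]
110 [ 305.24 -286.09   -1.01   51.99   19.82   81.69   37.38]
90 [ 6.2466e+02 -4.1515e+02  3.6000e-01  2.6367e+02  1.8170e+01  4.1050e+02
  3.3717e+02]
90 [ 647.73 -364.08   -0.98   58.17   24.88  463.98  290.49]
90 [ 351.4  -476.3    -1.44   57.89   24.15   87.47  290.81]
90 [ 4.7379e+02 -3.5109e+02 -1.0000e-01  5.4150e+01  5.1340e+01  2.7831e+02
  2.0410e+02]
90 [ 368.53 -373.6    -1.     84.2    38.35  137.64  185.48]
90 [ 424.68 -265.81    1.45   52.31   35.21  253.62   73.62]
90 [ 306.43 -286.63   -1.01   54.22   21.13   83.13   38.22]
```

View pics/w6.png

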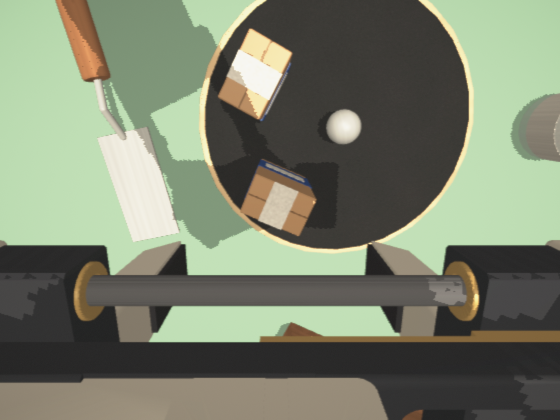

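The view shows c2's top centred at (254,74), which gives (424.6, -265.8) and yaw 1.45, with the right size. c1 is at about (279,203). I'll pick c2 next.

```bash
python3 - <<'E'
from h import *
godown([424.6,-265.8,117],1.45,False)
E
```

```text
now [ 474.  -355.5  259.5] turn [-6.227e+01  2.000e-02  0.000e+00] then shift cm [14.25  8.31 -5.98] (old axes [ 14.24  -1.43 -10.14] )
```

```bash
python3 -m crank '[{"linear":[0,-0.3,-2],"delta_rot":[0,0,0],"fingers":0.87},{"linear":[0,-0.3,-2],"delta_rot":[0,0,0],"fingers":0.87},{"linear":[0,-0.3,-2],"delta_rot":[0,0,0],"fingers":0.87},{"linear":[0,-0.3,-2],"delta_rot":[0,0,0],"fingers":0.87},{"linear":[0,-0.23,-2.14],"delta_rot":[0,0,0],"fingers":0.87}]' >/dev/null
python3 -m crank '[{"linear":[0.5,0,0],"delta_rot":[-8,0,0],"fingers":0.87},{"linear":[0.5,0,0],"delta_rot":[-8,0,0],"fingers":0.87},{"linear":[1,0,0],"delta_rot":[-8,0,0],"fingers":0.87},{"linear":[1,0,0],"delta_rot":[-8,0,0],"fingers":0.87},{"linear":[1,0,0],"delta_rot":[-8,0,0],"fingers":0.87}]' >/dev/null
python3 -m crank '[{"linear":[0,0,0],"delta_rot":[-8,0,0],"fingers":0.87},{"linear":[0,0,0],"delta_rot":[-8,0,0],"fingers":0.87},{"linear":[0,0,0],"delta_rot":[-6.3,0,0],"fingers":0.87},{"linear":[0,0,0],"delta_rot":[0,0,0],"fingers":0.87},{"linear":[0,0,0],"delta_rot":[0,0,0],"fingers":0.87}]'
python3 -m crank '[{"linear":[0,0,0],"delta_rot":[0,0,0],"fingers":0.87},{"linear":[0,0,0],"delta_rot":[0,0,0],"fingers":0.87},{"linear":[0,0,0],"delta_rot":[0,0,0],"fingers":0.87},{"linear":[0,0,0],"delta_rot":[0,0,0],"fingers":0.87},{"linear":[0,0,0],"delta_rot":[0,0,0],"fingers":0.87}]'
python3 - <<'E'
from h import *
godown([424.6,-265.8,117],1.45,False)
E
```

```text
time: 15.6
tool_pos: [424.4, -266.3, 219.4]
tcp_rot: [-0.66, 1.57, -0.784]
contact_force: [-0.5, -0.4, 0.0]
grip_width: 79.9
time: 16.1
tool_pos: [424.3, -266.6, 219.2]
tcp_rot: [-0.897, 1.571, -1.019]
contact_force: [0.7, -0.2, -0.6]
grip_width: 80.0
now [ 424.3 -266.6  219.2] turn [-0.07  0.    0.  ] then shift cm [10.22  0.09  0.02] (old axes [10.22  0.09  0.02] )
```

```bash
python3 -m crank '[{"linear":[2,0.09,0],"delta_rot":[0,0,0],"fingers":0.87},{"linear":[2.5,0,0],"delta_rot":[0,0,0],"fingers":0.87},{"linear":[2.5,0,0],"delta_rot":[0,0,0],"fingers":0.87},{"linear":[2.2,0,0],"delta_rot":[0,0,0],"fingers":0.87},{"linear":[1,0,0],"delta_rot":[0,0,0],"fingers":0.87}]'
python3 -m crank '[{"linear":[0,0,0],"delta_rot":[0,0,0],"fingers":0.87},{"linear":[0,0,0],"delta_rot":[0,0,0],"fingers":0.87},{"linear":[0,0,0],"delta_rot":[0,0,0],"fingers":0.65},{"linear":[0,0,0],"delta_rot":[0,0,0],"fingers":0.6},{"linear":[0,0,0],"delta_rot":[0,0,0],"fingers":0.5}]'
python3 -m crank '[{"linear":[0,0,0],"delta_rot":[0,0,0],"fingers":0.3},{"linear":[0,0,0],"delta_rot":[0,0,0],"fingers":0.3},{"linear":[0,0,0],"delta_rot":[0,0,0],"fingers":0.3},{"linear":[0,0,0],"delta_rot":[0,0,0],"fingers":0.3},{"linear":[0,0,0],"delta_rot":[0,0,0],"fingers":0.3}]'
python3 - <<'E'
from h import *
p,M,o=tool(); print(p,np.arctan2(M[1,1],M[0,1]))
go([615.6,184.0,250],down(.363))
E
```

```text
time: 16.6
tool_pos: [423.7, -265.1, 115.4]
tcp_rot: [2.558, 1.568, 2.436]
contact_force: [-0.7, -0.2, -0.4]
grip_width: 80.0
time: 17.1
tool_pos: [424.7, -266.0, 117.9]
tcp_rot: [-0.614, 1.569, -0.736]
contact_force: [0.1, 0.0, 0.2]
grip_width: 60.1
time: 17.6
tool_pos: [424.6, -265.9, 117.6]
tcp_rot: [-0.606, 1.57, -0.728]
contact_force: [0.6, 0.1, 5.1]
grip_width: 51.8
[ 424.62432703 -265.91730045  117.59933727] 1.449005440354007
now [ 424.6 -265.9  117.6] turn [6.222e+01 6.000e-02 0.000e+00] then shift cm [-13.24  33.83 -35.28] (old axes [-13.25  46.97  13.5 ] )
```

```bash
python3 -m crank '[{"linear":[-1.5,0,0],"delta_rot":[0,0,0],"fingers":0.3},{"linear":[-2.9,0,0],"delta_rot":[0,0,0],"fingers":0.3},{"linear":[-2.9,0,0],"delta_rot":[0,0,0],"fingers":0.3},{"linear":[-2.9,0,0],"delta_rot":[0,0,0],"fingers":0.3},{"linear":[-3,0,0],"delta_rot":[0,0,0],"fingers":0.3}]'
python3 -m crank '[{"linear":[0,0,0],"delta_rot":[7.8,0,0],"fingers":0.3},{"linear":[0,0,0],"delta_rot":[7.8,0,0],"fingers":0.3},{"linear":[0,0,0],"delta_rot":[7.8,0,0],"fingers":0.3},{"linear":[0,0,0],"delta_rot":[7.8,0,0],"fingers":0.3},{"linear":[0,0,0],"delta_rot":[7.8,0,0],"fingers":0.3}]' >/dev/null
python3 -m crank '[{"linear":[0,0,0],"delta_rot":[7.8,0,0],"fingers":0.3},{"linear":[0,0,0],"delta_rot":[7.8,0,0],"fingers":0.3},{"linear":[0,0,0],"delta_rot":[7.6,0,0],"fingers":0.3},{"linear":[0,2,-2.5],"delta_rot":[0,0,0],"fingers":0.3},{"linear":[0,2.8,-2.9],"delta_rot":[0,0,0],"fingers":0.3}]'
python3 -m crank '[{"linear":[0,2.9,-3],"delta_rot":[0,0,0],"fingers":0.3},{"linear":[0,2.9,-3],"delta_rot":[0,0,0],"fingers":0.3},{"linear":[0,2.9,-3],"delta_rot":[0,0,0],"fingers":0.3},{"linear":[0,2.9,-3],"delta_rot":[0,0,0],"fingers":0.3},{"linear":[0,2.9,-3],"delta_rot":[0,0,0],"fingers":0.3}]'
python3 -m crank '[{"linear":[0,2.9,-3],"delta_rot":[0,0,0],"fingers":0.3},{"linear":[0,2.9,-3],"delta_rot":[0,0,0],"fingers":0.3},{"linear":[0,2.9,-3],"delta_rot":[0,0,0],"fingers":0.3},{"linear":[0,2.9,-3],"delta_rot":[0,0,0],"fingers":0.3},{"linear":[0,2.9,-2.9],"delta_rot":[0,0,0],"fingers":0.3}]'
python3 -m crank '[{"linear":[0,0,0],"delta_rot":[0,0,0],"fingers":0.3},{"linear":[0,0,0],"delta_rot":[0,0,0],"fingers":0.3},{"linear":[0,0,0],"delta_rot":[0,0,0],"fingers":0.3},{"linear":[0,0,0],"delta_rot":[0,0,0],"fingers":0.3},{"linear":[0,0,0],"delta_rot":[0,0,0],"fingers":0.3}]'
cat >> h.py <<'E'
def inhand(c,xb):
    """edges of carton front face: columns per row, bottom row; xb = tool-x of carton top"""
    p,M,_=tool(); g=c["image"].astype(float)
    d=np.abs(np.diff(g[:,262:290].mean(1),axis=0)).sum(1); print("rows",[(i+.5,int(d[i])) for i in range(185,275) if d[i]>50])
    for r in(206,212,218):
        e=np.abs(np.diff(g[r-1:r+2].mean(0),axis=0)).sum(1); print(r,[(i+.5,int(e[i])) for i in range(215,340) if e[i]>45])
    for x in(xb+105,xb+81,xb+56,xb): print(x,[np.round(proj(c,p+M@np.array([x,s*26,-17.])),1).tolist() for s in(-1,1)])
E
python3 - <<'E'
from h import *
c=capture("wrist"); inhand(c,-21.5); go([615.6,184,141],down(.363))
E
```

```text
time: 18.1
tool_pos: [423.8, -265.2, 249.3]
tcp_rot: [2.588, 1.568, 2.467]
contact_force: [1.1, -0.4, -3.1]
grip_width: 52.0
time: 19.1
tool_pos: [449.3, -198.2, 248.1]
tcp_rot: [-2.314, 1.568, 2.759]
contact_force: [0.8, 0.3, -2.9]
grip_width: 51.8
time: 19.6
tool_pos: [532.1, -4.7, 248.2]
tcp_rot: [-1.961, 1.569, 3.115]
contact_force: [1.0, -0.5, -2.3]
grip_width: 51.8
time: 20.1
tool_pos: [614.7, 186.1, 247.8]
tcp_rot: [-1.675, 1.568, -2.882]
contact_force: [0.2, -0.6, -2.7]
grip_width: 52.0
time: 20.6
tool_pos: [614.7, 183.3, 249.4]
tcp_rot: [0.129, 1.571, -1.08]
contact_force: [-0.3, 0.1, -2.8]
grip_width: 52.1
rows [(200.5, 89), (201.5, 95), (204.5, 87), (209.5, 140), (219.5, 51), (220.5, 138), (227.5, 55), (228.5, 91), (267.5, 64), (268.5, 140), (274.5, 266)]
206 [(232.5, 70), (233.5, 105), (234.5, 46), (316.5, 55), (317.5, 132), (318.5, 79), (320.5, 76), (321.5, 48), (329.5, 82), (330.5, 75)]
212 [(229.5, 51), (230.5, 84), (231.5, 47), (240.5, 87), (241.5, 73), (309.5, 64), (310.5, 95), (311.5, 49), (319.5, 49), (320.5, 81), (321.5, 45), (329.5, 58), (330.5, 92)]
218 [(227.5, 80), (228.5, 58), (238.5, 124), (239.5, 54), (311.5, 46), (312.5, 97), (313.5, 67), (323.5, 88), (324.5, 51), (328.5, 53), (329.5, 91)]
83.5 [[236.0, 202.3], [313.6, 202.2]]
59.5 [[231.4, 211.9], [318.0, 211.8]]
34.5 [[225.3, 224.6], [323.8, 224.5]]
-21.5 [[202.9, 271.3], [345.2, 271.2]]
now [614.8 183.5 249.5] turn [-0.04  0.01 -0.01] then shift cm [10.85  0.1  -0.02] (old axes [10.85  0.09 -0.02] )
```

```bash
python3 -m crank '[{"linear":[1.5,0.05,0.07],"delta_rot":[0,0,0],"fingers":0.3},{"linear":[2.6,0,0],"delta_rot":[0,0,0],"fingers":0.3},{"linear":[2.6,0,0],"delta_rot":[0,0,0],"fingers":0.3},{"linear":[2.6,0,0],"delta_rot":[0,0,0],"fingers":0.3},{"linear":[1.5,0,0],"delta_rot":[0,0,0],"fingers":0.3}]'>/dev/null
python3 -m crank '[{"linear":[0,0,0],"delta_rot":[0,0,0],"fingers":0.3},{"linear":[0,0,0],"delta_rot":[0,0,0],"fingers":0.3},{"linear":[0,0,0],"delta_rot":[0,0,0],"fingers":0.3},{"linear":[0,0,0],"delta_rot":[0,0,0],"fingers":0.3},{"linear":[0,0,0],"delta_rot":[0,0,0],"fingers":0.3}]'
python3 - <<'E'
from h import *
p,M,o=tool(); print(np.round((np.array([615.6,184,50])-p)@M,2))
E
```

```text
time: 21.65
tool_pos: [615.9, 184.0, 142.2]
tcp_rot: [1.334, 1.569, 0.126]
contact_force: [-0.8, -0.6, -3.0]
grip_width: 51.9
[92.17 -0.41 -0.19]
```

```bash
python3 -m crank '[{"linear":[0,-0.08,0.07],"delta_rot":[0,0,0],"fingers":0.3},{"linear":[0,0,0],"delta_rot":[0,0,0],"fingers":0.3},{"linear":[0.5,0,0],"delta_rot":[0,0,0],"fingers":0.3},{"linear":[0.5,0,0],"delta_rot":[0,0,0],"fingers":0.3},{"linear":[0.5,0,0],"delta_rot":[0,0,0],"fingers":0.3}]'
python3 -m crank '[{"linear":[0,0,0],"delta_rot":[0,0,0],"fingers":0.3},{"linear":[0,0,0],"delta_rot":[0,0,0],"fingers":0.3},{"linear":[0,0,0],"delta_rot":[0,0,0],"fingers":0.3},{"linear":[0,0,0],"delta_rot":[0,0,0],"fingers":0.3},{"linear":[0,0,0],"delta_rot":[0,0,0],"fingers":0.3}]'
```

```text
time: 22.15
tool_pos: [614.8, 182.9, 125.4]
tcp_rot: [-1.634, 1.57, -2.841]
contact_force: [-0.1, -0.2, -2.8]
grip_width: 52.0
time: 22.65
tool_pos: [615.1, 183.0, 126.4]
tcp_rot: [1.186, 1.57, -0.022]
contact_force: [-0.3, 0.2, -2.8]
grip_width: 51.8
```

```bash
python3 -m crank '[{"linear":[0.6,0,0],"delta_rot":[0,0,0],"fingers":0.3},{"linear":[0.6,0,0],"delta_rot":[0,0,0],"fingers":0.3},{"linear":[0.6,0,0],"delta_rot":[0,0,0],"fingers":0.3},{"linear":[0.6,0,0],"delta_rot":[0,0,0],"fingers":0.3},{"linear":[0.3,0,0],"delta_rot":[0,0,0],"fingers":0.3}]'
python3 -m crank '[{"linear":[0.2,0,0],"delta_rot":[0,0,0],"fingers":0.3},{"linear":[0.2,0,0],"delta_rot":[0,0,0],"fingers":0.3},{"linear":[0.1,0,0],"delta_rot":[0,0,0],"fingers":0.3},{"linear":[0,0,0],"delta_rot":[0,0,0],"fingers":0.3},{"linear":[0,0,0],"delta_rot":[0,0,0],"fingers":0.3}]'
```

```text
time: 23.15
tool_pos: [614.6, 182.8, 98.1]
tcp_rot: [-1.679, 1.569, -2.886]
contact_force: [-0.5, 0.6, -2.4]
grip_width: 52.1
time: 23.65
tool_pos: [615.0, 182.9, 95.6]
tcp_rot: [1.03, 1.57, -0.178]
contact_force: [-3.9, -0.9, 4.1]
grip_width: 52.2
```

```bash
python3 -m crank '[{"linear":[0,0,0],"delta_rot":[0,0,0],"fingers":0.7},{"linear":[0,0,0],"delta_rot":[0,0,0],"fingers":1},{"linear":[0,0,0],"delta_rot":[0,0,0],"fingers":1},{"linear":[0,0,0],"delta_rot":[0,0,0],"fingers":1},{"linear":[0,0,0],"delta_rot":[0,0,0],"fingers":1}]'
python3 -m crank '[{"linear":[-3,0,0],"delta_rot":[0,0,0],"fingers":1},{"linear":[-3,0,0],"delta_rot":[0,0,0],"fingers":1},{"linear":[-3,0,0],"delta_rot":[0,0,0],"fingers":1},{"linear":[-3.5,0,0],"delta_rot":[0,0,0],"fingers":1},{"linear":[-3,0,0],"delta_rot":[0,0,0],"fingers":1}]'
python3 - <<'E'
from h import *
import pickle
c=pickle.load(open("w6.pkl","rb"))
W=np.array([ray(c,q,139) for q in((243,205),(258,167),(316,198),(300,236))]); print(np.round(W,1),W.mean(0))
d=W[2]-W[1]+W[3]-W[0]; y=np.arctan2(d[1],d[0]); print(y,np.linalg.norm(d)/2,np.linalg.norm(W[1]-W[0]))
M=down(y); print("jaw",y); go(W.mean(0)+[0,0,116]+M[:,2]*65,M)
c=capture("top"); cv2.imwrite("pics/t2.png",c["image"])
E
```

```text
time: 24.15
tool_pos: [615.1, 183.0, 94.1]
tcp_rot: [0.365, 1.571, -0.842]
contact_force: [0.3, -0.9, -0.3]
grip_width: 87.1
time: 24.65
tool_pos: [615.1, 183.0, 251.1]
tcp_rot: [1.315, 1.57, 0.108]
contact_force: [0.5, -0.5, -0.3]
grip_width: 91.7
[[ 448.6 -358.9  139. ]
 [ 449.4 -326.6  139. ]
 [ 500.1 -333.3  139. ]
 [ 500.2 -366.9  139. ]] [ 474.60239402 -346.40789018  139.        ]
-0.14336044839611484 51.658362523682584 32.32382256016679
jaw -0.14336044839611484
now [615.1 183.  251.1] turn [29.04  0.   -0.06] then shift cm [-0.39 -6.35 60.91] (old axes [ -0.42 -35.11  50.17] )
```

```bash
python3 -m crank '[{"linear":[0,-2.34,3.35],"delta_rot":[0,0,0],"fingers":1},{"linear":[0,-2.34,3.35],"delta_rot":[0,0,0],"fingers":1},{"linear":[0,-2.34,3.35],"delta_rot":[0,0,0],"fingers":1},{"linear":[0,-2.34,3.35],"delta_rot":[0,0,0],"fingers":1},{"linear":[0,-2.34,3.35],"delta_rot":[0,0,0],"fingers":1}]' >/dev/null
python3 -m crank '[{"linear":[0,-2.34,3.35],"delta_rot":[0,0,0],"fingers":1},{"linear":[0,-2.34,3.35],"delta_rot":[0,0,0],"fingers":1},{"linear":[0,-2.34,3.35],"delta_rot":[0,0,0],"fingers":1},{"linear":[0,-2.34,3.35],"delta_rot":[0,0,0],"fingers":1},{"linear":[0,-2.34,3.35],"delta_rot":[0,0,0],"fingers":1}]' >/dev/null
python3 -m crank '[{"linear":[0,-2.34,3.35],"delta_rot":[0,0,0],"fingers":1},{"linear":[0,-2.34,3.35],"delta_rot":[0,0,0],"fingers":1},{"linear":[0,-2.34,3.35],"delta_rot":[0,0,0],"fingers":1},{"linear":[0,-2.34,3.35],"delta_rot":[0,0,0],"fingers":1},{"linear":[0,-2.34,3.35],"delta_rot":[0,0,0],"fingers":1}]' >/dev/null
python3 -m crank '[{"linear":[0,0,0],"delta_rot":[7.26,0,0],"fingers":1},{"linear":[0,0,0],"delta_rot":[7.26,0,0],"fingers":1},{"linear":[0,0,0],"delta_rot":[7.26,0,0],"fingers":1},{"linear":[0,0,0],"delta_rot":[7.26,0,0],"fingers":1},{"linear":[0,0,0],"delta_rot":[0,0,0],"fingers":1}]'
python3 -m crank '[{"linear":[0,0,0],"delta_rot":[0,0,0],"fingers":1},{"linear":[0,0,0],"delta_rot":[0,0,0],"fingers":1},{"linear":[0,0,0],"delta_rot":[0,0,0],"fingers":1},{"linear":[0,0,0],"delta_rot":[0,0,0],"fingers":1},{"linear":[0,0,0],"delta_rot":[0,0,0],"fingers":1}]'
python3 - <<'E'
from h import *
import pickle
c=capture("wrist"); pickle.dump(c,open("w7.pkl","wb")); cv2.imwrite("pics/w7.png",c["image"])
for v in(150,110): 
  for r in tops(c,vmin=v)[0]: print(v,np.round(r,2))
E
```

```text
time: 26.7
tool_pos: [465.6, -411.5, 248.9]
tcp_rot: [-2.219, 1.571, 2.349]
contact_force: [-0.4, -0.5, -0.2]
grip_width: 91.7
time: 27.2
tool_pos: [465.6, -411.5, 249.3]
tcp_rot: [0.739, 1.571, -0.975]
contact_force: [-0.3, -0.8, 0.5]
grip_width: 91.7
150 [ 368.77 -398.38   -0.84   83.77   18.83  150.42  215.86]
150 [ 4.7382e+02 -3.4947e+02 -5.0000e-02  5.1990e+01  3.3720e+01  2.7438e+02
  1.3092e+02]
110 [ 5.6539e+02 -5.2103e+02 -1.4000e-01  2.5294e+02  3.2450e+01  4.0811e+02
  3.3555e+02]
110 [ 603.6  -490.61   -1.15   67.74   28.47  457.81  285.15]
110 [ 368.77 -398.38   -0.84   83.77   18.83  150.42  215.86]
110 [ 4.7380e+02 -3.4927e+02 -5.0000e-02  5.2310e+01  3.4210e+01  2.7425e+02
  1.3068e+02]
110 [ 668.85 -371.18   -1.5    66.88   10.8   551.97  119.31]
110 [ 312.26 -297.37   -0.99   66.99   21.53   31.62   85.79]
```

View pics/w7.png

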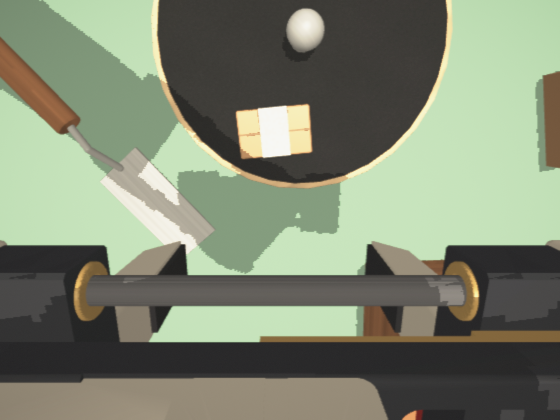

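The view shows c1's top clearly at (274,131), giving (473.8, -349.3) and yaw -0.05, with the right size. No carton is left beside it.

```bash
python3 - <<'E'
from h import *
go([473.8,-349.3,215],down(-.05))
E
```

```text
now [ 465.6 -411.5  249.3] turn [-5.33  0.01 -0.  ] then shift cm [ 3.43  0.51 -6.25] (old axes [ 3.43 -0.08 -6.27] )
```

```bash
python3 -m crank '[{"linear":[0,0,0],"delta_rot":[-5.33,0,0],"fingers":1},{"linear":[1,0.51,-2],"delta_rot":[0,0,0],"fingers":1},{"linear":[1,0,-2],"delta_rot":[0,0,0],"fingers":1},{"linear":[1.43,0,-2.25],"delta_rot":[0,0,0],"fingers":1},{"linear":[0,0,0],"delta_rot":[0,0,0],"fingers":1}]'>/dev/null
python3 -m crank '[{"linear":[0,0,0],"delta_rot":[0,0,0],"fingers":1},{"linear":[0,0,0],"delta_rot":[0,0,0],"fingers":1},{"linear":[0,0,0],"delta_rot":[0,0,0],"fingers":1},{"linear":[0,0,0],"delta_rot":[0,0,0],"fingers":1},{"linear":[0,0,0],"delta_rot":[0,0,0],"fingers":1}]'>/dev/null
python3 - <<'E'
from h import *
go([473.8,-349.3,117],down(-.05))
E
```

```text
now [ 473.8 -349.8  215.1] turn [-0.05  0.02 -0.01] then shift cm [ 9.81 -0.   -0.05] (old axes [ 9.81 -0.   -0.05] )
```

```bash
python3 -m crank '[{"linear":[2,0,0],"delta_rot":[0,0,0],"fingers":1},{"linear":[2.5,0,0],"delta_rot":[0,0,0],"fingers":1},{"linear":[2.3,0,0],"delta_rot":[0,0,0],"fingers":1},{"linear":[2,0,0],"delta_rot":[0,0,0],"fingers":1},{"linear":[1,0,0],"delta_rot":[0,0,0],"fingers":1}]'
python3 -m crank '[{"linear":[0,0,0],"delta_rot":[0,0,0],"fingers":1},{"linear":[0,0,0],"delta_rot":[0,0,0],"fingers":0.87},{"linear":[0,0,0],"delta_rot":[0,0,0],"fingers":0.65},{"linear":[0,0,0],"delta_rot":[0,0,0],"fingers":0.6},{"linear":[0,0,0],"delta_rot":[0,0,0],"fingers":0.5}]'
python3 -m crank '[{"linear":[0,0,0],"delta_rot":[0,0,0],"fingers":0.3},{"linear":[0,0,0],"delta_rot":[0,0,0],"fingers":0.3},{"linear":[0,0,0],"delta_rot":[0,0,0],"fingers":0.3},{"linear":[0,0,0],"delta_rot":[0,0,0],"fingers":0.3},{"linear":[0,0,0],"delta_rot":[0,0,0],"fingers":0.3}]'
python3 - <<'E'
from h import *
p,M,o=tool(); print(p,np.arctan2(M[1,1],M[0,1]))
go([635.5,129.3,250],down(.363))
E
```

```text
time: 28.75
tool_pos: [473.2, -349.0, 115.2]
tcp_rot: [-2.259, 1.568, 2.403]
contact_force: [0.1, 0.2, 0.1]
grip_width: 92.0
time: 29.25
tool_pos: [474.1, -349.5, 117.7]
tcp_rot: [0.844, 1.569, -0.777]
contact_force: [-0.6, 0.2, -0.1]
grip_width: 64.6
time: 29.75
tool_pos: [474.0, -349.5, 117.2]
tcp_rot: [0.852, 1.57, -0.769]
contact_force: [-0.6, -0.6, 2.1]
grip_width: 52.0
[ 473.99278442 -349.45309827  117.17718774] -0.05035267008941924
now [ 474.  -349.5  117.2] turn [-2.368e+01  3.000e-02 -2.000e-02] then shift cm [-13.28  32.1  -39.02] (old axes [-13.29  13.73 -48.62] )
```

```bash
python3 -m crank '[{"linear":[-1.5,0,0],"delta_rot":[0,0,0],"fingers":0.3},{"linear":[-2.9,0,0],"delta_rot":[0,0,0],"fingers":0.3},{"linear":[-2.9,0,0],"delta_rot":[0,0,0],"fingers":0.3},{"linear":[-2.9,0,0],"delta_rot":[0,0,0],"fingers":0.3},{"linear":[-3,0,0],"delta_rot":[0,0,0],"fingers":0.3}]'
python3 -m crank '[{"linear":[0,0,0],"delta_rot":[-7.9,0,0],"fingers":0.3},{"linear":[0,0,0],"delta_rot":[-7.9,0,0],"fingers":0.3},{"linear":[0,0,0],"delta_rot":[-7.9,0,0],"fingers":0.3},{"linear":[0,2,-2.4],"delta_rot":[0,0,0],"fingers":0.3},{"linear":[0,2.5,-3],"delta_rot":[0,0,0],"fingers":0.3}]' >/dev/null
python3 -m crank '[{"linear":[0,2.5,-3],"delta_rot":[0,0,0],"fingers":0.3},{"linear":[0,2.5,-3],"delta_rot":[0,0,0],"fingers":0.3},{"linear":[0,2.5,-3],"delta_rot":[0,0,0],"fingers":0.3},{"linear":[0,2.5,-3],"delta_rot":[0,0,0],"fingers":0.3},{"linear":[0,2.5,-3],"delta_rot":[0,0,0],"fingers":0.3}]'
python3 -m crank '[{"linear":[0,2.5,-3],"delta_rot":[0,0,0],"fingers":0.3},{"linear":[0,2.5,-3],"delta_rot":[0,0,0],"fingers":0.3},{"linear":[0,2.5,-3],"delta_rot":[0,0,0],"fingers":0.3},{"linear":[0,2.5,-3.1],"delta_rot":[0,0,0],"fingers":0.3},{"linear":[0,2.5,-3.2],"delta_rot":[0,0,0],"fingers":0.3}]'
python3 -m crank '[{"linear":[0,2.6,-3.3],"delta_rot":[0,0,0],"fingers":0.3},{"linear":[0,0,0],"delta_rot":[0,0,0],"fingers":0.3},{"linear":[0,0,0],"delta_rot":[0,0,0],"fingers":0.3},{"linear":[0,0,0],"delta_rot":[0,0,0],"fingers":0.3},{"linear":[0,0,0],"delta_rot":[0,0,0],"fingers":0.3}]'
python3 -m crank '[{"linear":[0,0,0],"delta_rot":[0,0,0],"fingers":0.3},{"linear":[0,0,0],"delta_rot":[0,0,0],"fingers":0.3},{"linear":[0,0,0],"delta_rot":[0,0,0],"fingers":0.3},{"linear":[0,0,0],"delta_rot":[0,0,0],"fingers":0.3},{"linear":[0,0,0],"delta_rot":[0,0,0],"fingers":0.3}]' >/dev/null
python3 - <<'E'
from h import *
c=capture("wrist"); inhand(c,-22); go([636,129.5,141],down(.363))
E
```

```text
time: 30.25
tool_pos: [473.3, -348.8, 248.9]
tcp_rot: [-2.258, 1.568, 2.404]
contact_force: [1.0, -0.1, -3.9]
grip_width: 52.0
time: 31.25
tool_pos: [560.1, -96.5, 247.9]
tcp_rot: [-2.169, 1.569, 2.906]
contact_force: [0.4, -0.2, -3.4]
grip_width: 51.8
time: 31.75
tool_pos: [622.6, 90.7, 247.7]
tcp_rot: [-1.82, 1.568, -3.028]
contact_force: [0.6, 0.1, -3.1]
grip_width: 52.0
time: 32.25
tool_pos: [635.1, 128.0, 248.7]
tcp_rot: [-1.403, 1.57, -2.612]
contact_force: [0.1, 0.2, -3.9]
grip_width: 52.1
rows [(201.5, 80), (203.5, 60), (207.5, 83), (211.5, 50), (212.5, 149), (223.5, 134), (231.5, 104), (271.5, 53), (272.5, 120), (274.5, 246)]
206 [(231.5, 65), (235.5, 71), (236.5, 86), (314.5, 106), (315.5, 58), (320.5, 64), (321.5, 64), (329.5, 56), (330.5, 90)]
212 [(231.5, 77), (232.5, 56), (241.5, 47), (318.5, 96), (319.5, 130), (329.5, 81), (330.5, 72)]
218 [(228.5, 71), (229.5, 73), (239.5, 106), (240.5, 60), (310.5, 50), (311.5, 90), (312.5, 57), (321.5, 69), (322.5, 78), (329.5, 58), (330.5, 88), (338.5, 66), (339.5, 79)]
83 [[235.8, 202.6], [313.5, 202.5]]
59 [[231.2, 212.2], [317.9, 212.2]]
34 [[225.1, 225.0], [323.8, 225.0]]
-22 [[202.5, 272.1], [345.3, 272.0]]
now [635.3 129.3 248.9] turn [ 0.02  0.01 -0.  ] then shift cm [10.79  0.07  0.  ] (old axes [10.79  0.07  0.  ] )
```

```bash
python3 -m crank '[{"linear":[1.5,-0.07,0.05],"delta_rot":[0,0,0],"fingers":0.3},{"linear":[2.6,0,0],"delta_rot":[0,0,0],"fingers":0.3},{"linear":[2.6,0,0],"delta_rot":[0,0,0],"fingers":0.3},{"linear":[2.6,0,0],"delta_rot":[0,0,0],"fingers":0.3},{"linear":[1.4,0,0],"delta_rot":[0,0,0],"fingers":0.3}]'>/dev/null
python3 -m crank '[{"linear":[0,0,0],"delta_rot":[0,0,0],"fingers":0.3},{"linear":[0,0,0],"delta_rot":[0,0,0],"fingers":0.3},{"linear":[0,0,0],"delta_rot":[0,0,0],"fingers":0.3},{"linear":[0,0,0],"delta_rot":[0,0,0],"fingers":0.3},{"linear":[0,0,0],"delta_rot":[0,0,0],"fingers":0.3}]'
python3 - <<'E'
from h import *
p,M,o=tool(); print(np.round((np.array([636,129.5,50])-p)@M,2))
c=capture("wrist"); im=c["image"][150:290,190:370]; cv2.imwrite("pics/w8.png",cv2.resize(im,None,fx=4,fy=4,interpolation=cv2.INTER_CUBIC))
E
```

```text
time: 33.8
tool_pos: [635.2, 128.6, 142.9]
tcp_rot: [1.253, 1.569, 0.046]
contact_force: [-0.6, 0.6, -4.5]
grip_width: 51.5
[92.93  0.89 -0.61]
```

View pics/w8.png

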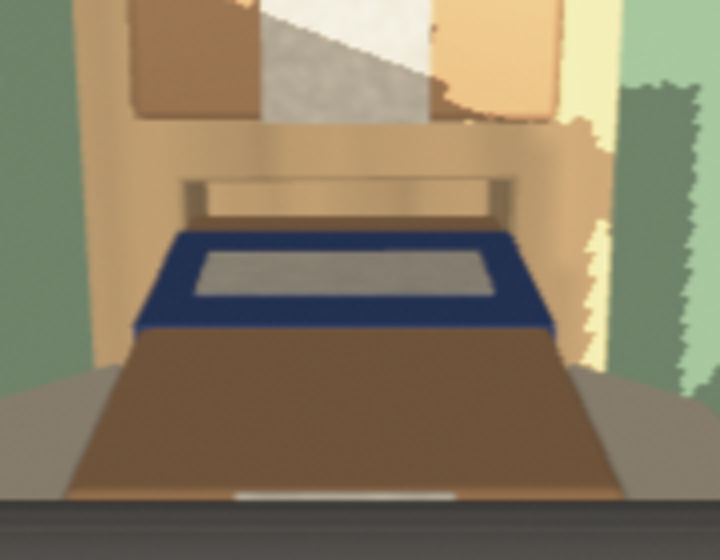

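```bash
python3 - <<'E'
from h import *
c=capture("wrist"); p,M,o=tool()
for px,z in(((276,194.6),50),((276,204.4),p[2]-83),((236,194.8),50),((318.5,194.8),50),((237.5,204.4),p[2]-83),((315,204.4),p[2]-83)): print(np.round((ray(c,px,z)-p)@M,2))
E
```

```text
[ 92.47   1.04 -20.32]
[ 83.     1.03 -15.71]
[ 92.44 -26.73 -20.19]
[ 92.49  30.56 -20.16]
[ 82.97 -24.78 -15.72]
[ 83.02  27.18 -15.69]
```

```bash
python3 -m crank '[{"linear":[0,0.06,-0.13],"delta_rot":[0,0,0],"fingers":0.3},{"linear":[0,0,0],"delta_rot":[0,0,0],"fingers":0.3},{"linear":[0.5,0,0],"delta_rot":[0,0,0],"fingers":0.3},{"linear":[0.5,0,0],"delta_rot":[0,0,0],"fingers":0.3},{"linear":[0.5,0,0],"delta_rot":[0,0,0],"fingers":0.3}]'
python3 -m crank '[{"linear":[0,0,0],"delta_rot":[0,0,0],"fingers":0.3},{"linear":[0,0,0],"delta_rot":[0,0,0],"fingers":0.3},{"linear":[0.3,0,0],"delta_rot":[0,0,0],"fingers":0.3},{"linear":[0.2,0,0],"delta_rot":[0,0,0],"fingers":0.3},{"linear":[0,0,0],"delta_rot":[0,0,0],"fingers":0.3}]'
```

```text
time: 34.4
tool_pos: [634.7, 130.0, 126.1]
tcp_rot: [-1.725, 1.57, -2.933]
contact_force: [-0.3, 0.1, -3.1]
grip_width: 51.6
time: 34.9
tool_pos: [634.7, 130.0, 121.5]
tcp_rot: [-1.747, 1.57, -2.955]
contact_force: [-0.2, -0.2, -4.3]
grip_width: 51.8
```

Carton is in the slot with no contact force, so I'll lower it to the floor (TCP about 95).

```bash
python3 -m crank '[{"linear":[0.6,0,0],"delta_rot":[0,0,0],"fingers":0.3},{"linear":[0.6,0,0],"delta_rot":[0,0,0],"fingers":0.3},{"linear":[0.6,0,0],"delta_rot":[0,0,0],"fingers":0.3},{"linear":[0.4,0,0],"delta_rot":[0,0,0],"fingers":0.3},{"linear":[0.2,0,0],"delta_rot":[0,0,0],"fingers":0.3}]'
python3 -m crank '[{"linear":[0.2,0,0],"delta_rot":[0,0,0],"fingers":0.3},{"linear":[0.2,0,0],"delta_rot":[0,0,0],"fingers":0.3},{"linear":[0.1,0,0],"delta_rot":[0,0,0],"fingers":0.3},{"linear":[0,0,0],"delta_rot":[0,0,0],"fingers":0.3},{"linear":[0,0,0],"delta_rot":[0,0,0],"fingers":0.3}]'
```

```text
time: 35.4
tool_pos: [634.6, 129.9, 97.1]
tcp_rot: [-1.733, 1.57, -2.94]
contact_force: [-0.5, -0.4, -3.5]
grip_width: 51.7
time: 35.9
tool_pos: [635.0, 129.9, 95.2]
tcp_rot: [1.066, 1.57, -0.142]
contact_force: [-5.5, -2.3, 8.6]
grip_width: 52.1
```

```bash
python3 -m crank '[{"linear":[0,0,0],"delta_rot":[0,0,0],"fingers":0.7},{"linear":[0,0,0],"delta_rot":[0,0,0],"fingers":1},{"linear":[0,0,0],"delta_rot":[0,0,0],"fingers":1},{"linear":[0,0,0],"delta_rot":[0,0,0],"fingers":1},{"linear":[0,0,0],"delta_rot":[0,0,0],"fingers":1}]'
python3 -m crank '[{"linear":[-3,0,0],"delta_rot":[0,0,0],"fingers":1},{"linear":[-3,0,0],"delta_rot":[0,0,0],"fingers":1},{"linear":[-3,0,0],"delta_rot":[0,0,0],"fingers":1},{"linear":[-3.5,0,0],"delta_rot":[0,0,0],"fingers":1},{"linear":[-3,0,0],"delta_rot":[0,0,0],"fingers":1}]'>/dev/null
python3 -m crank '[{"linear":[0,-4.3,1],"delta_rot":[0,0,0],"fingers":1},{"linear":[0,-4.3,1],"delta_rot":[0,0,0],"fingers":1},{"linear":[0,-4.3,1],"delta_rot":[0,0,0],"fingers":1},{"linear":[0,-4.3,1],"delta_rot":[0,0,0],"fingers":1},{"linear":[0,-4.3,1.2],"delta_rot":[0,0,0],"fingers":1}]'>/dev/null
python3 -m crank '[{"linear":[0,0,0],"delta_rot":[7.25,0,0],"fingers":1},{"linear":[0,0,0],"delta_rot":[7.25,0,0],"fingers":1},{"linear":[0,0,0],"delta_rot":[7.25,0,0],"fingers":1},{"linear":[0,0,0],"delta_rot":[7.25,0,0],"fingers":1},{"linear":[0,0,0],"delta_rot":[0,0,0],"fingers":1}]'>/dev/null
python3 -m crank '[{"linear":[0,0,0],"delta_rot":[0,0,0],"fingers":1},{"linear":[0,0,0],"delta_rot":[0,0,0],"fingers":1},{"linear":[0,0,0],"delta_rot":[0,0,0],"fingers":1},{"linear":[0,0,0],"delta_rot":[0,0,0],"fingers":1},{"linear":[0,0,0],"delta_rot":[0,0,0],"fingers":1}]'
python3 - <<'E'
from h import *
import pickle
c=capture("wrist"); pickle.dump(c,open("w9.pkl","wb")); t=capture("top"); pickle.dump(t,open("t9.pkl","wb"))
a=cv2.resize(c["image"],(784,588),interpolation=cv2.INTER_CUBIC); cv2.imwrite("pics/w9.png",a)
E
```

```text
time: 36.4
tool_pos: [635.0, 130.0, 92.8]
tcp_rot: [-0.561, 1.571, -1.769]
contact_force: [-0.1, -0.3, 1.1]
grip_width: 87.5
time: 38.4
tool_pos: [452.5, 5.0, 247.9]
tcp_rot: [-0.074, 1.571, -1.787]
contact_force: [0.4, -0.0, -0.2]
grip_width: 91.7
```

View pics/w9.png

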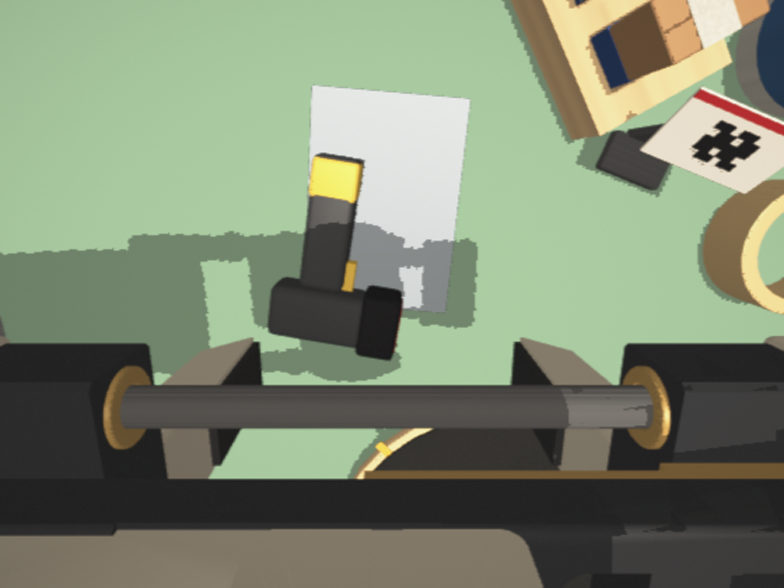

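```bash
python3 - <<'E'
from h import *
import pickle
c=pickle.load(open("w9.pkl","rb")); s=1.4
P=lambda x,y,z: ray(c,(x/s,y/s),z)
for n,x,y,z in[("mTL",312,85,4),("mTR",470,99,4),("mBR",445,312,4),("butt top L",318,155,37),("butt top R",363,160,37),("L1",314,185,38),("L2",303,275,38),("R1",361,185,24),("R2",350,262,24),("head back",271,290,40),("head back low",271,318,40),("head front top R",402,292,40),("head front bot",391,358,30),("head back bot",272,330,30),("label code",728,146,100)]:
    print(n,np.round(P(x,y,z),1))
g=cv2.cvtColor(c["image"],cv2.COLOR_BGR2GRAY).astype(float)
for r in(118,130,140,150,158,166):
    d=np.diff(g[r-1:r+2].mean(0)); print(r,[(i+.5,int(d[i])) for i in range(190,290) if abs(d[i])>14])
E
```

```text
mTL [416.6 141.9   4. ]
mTR [532.7 115.4   4. ]
mBR [495.6 -49.1   4. ]
butt top L [416.5  90.4  37. ]
butt top R [447.5  82.5  37. ]
L1 [410.1  70.4  38. ]
L2 [389.8   6.5  38. ]
R1 [442.7  65.2  24. ]
R2 [425.    8.7  24. ]
head back [364.1  -1.1  40. ]
head back low [359.5 -23.   40. ]
head front top R [462.  -16.8  40. ]
head front bot [445.7 -73.1  30. ]
head back bot [355.2 -35.8  30. ]
label code [659.5  59.  100. ]
118 [(220.5, 34), (221.5, -16), (223.5, 17), (254.5, -19), (255.5, -38), (256.5, -36), (257.5, -15), (259.5, 77), (260.5, 38)]
130 [(253.5, -18), (254.5, -43), (255.5, -40), (257.5, 44), (258.5, 58)]
140 [(218.5, -27), (219.5, -18), (220.5, -21), (252.5, -23), (253.5, -48), (254.5, -18), (255.5, 54), (256.5, 37)]
150 [(218.5, -50), (219.5, -51), (249.5, -15), (250.5, -15), (253.5, 72), (254.5, 71), (255.5, 17)]
158 [(217.5, -43), (218.5, -51), (219.5, -17), (247.5, -15), (248.5, -16), (252.5, 69), (253.5, 53), (254.5, 14), (260.5, 22)]
166 [(199.5, -22), (200.5, -15), (211.5, 18), (215.5, -14), (216.5, -39), (217.5, -40), (218.5, -17), (250.5, 17), (251.5, 54), (252.5, 23), (275.5, 33), (280.5, 32)]
```

```bash
python3 - <<'E'
from h import *
import pickle
c=pickle.load(open("w9.pkl","rb")); s=1.4
P=lambda x,y,z: ray(c,(x/s,y/s),z)
a,b,d=P(640,150,83.7),P(745,193,83.7),P(703,88,116.3)
print("bottom edge",a,b,np.linalg.norm(b-a),"yaw",np.degrees(np.arctan2(*(b-a)[[1,0]])),"side",np.linalg.norm(d-a),(d-a))
print("centre from corners",d+(b-a)/2 - (d-a)/2)
# mat by colour in wrist & top
for n in("w9","t9"):
    c=pickle.load(open(n+".pkl","rb")); h,sa,v=cv2.split(cv2.cvtColor(c["image"],cv2.COLOR_BGR2HSV))
    q=proj(c,[470,90,4]).astype(int); print(n,q,h[q[1],q[0]],sa[q[1],q[0]],v[q[1],q[0]])
t=pickle.load(open("t9.pkl","rb"))
q=proj(t,[659,58,100]).astype(int); im=t["image"]; cv2.imwrite("pics/t9c.png",cv2.resize(im[q[1]-70:q[1]+130,q[0]-140:q[0]+110],(750,600),interpolation=cv2.INTER_CUBIC)); print("crop origin",q-[140,70],"scale 3")
E
```

```text
bottom edge [617.86848004  63.282003    83.7       ] [682.82780655  27.99591282  83.7       ] 73.92443615823024 yaw -28.510934671694166 side 45.86558838255467 [15.84070717 28.10630168 32.6       ]
centre from corners [658.26849688  59.69210875 100.        ]
w9 [280 104] 60 2 229
t9 [250 233] 19 62 161
crop origin [119  99] scale 3
```

View pics/t9c.png

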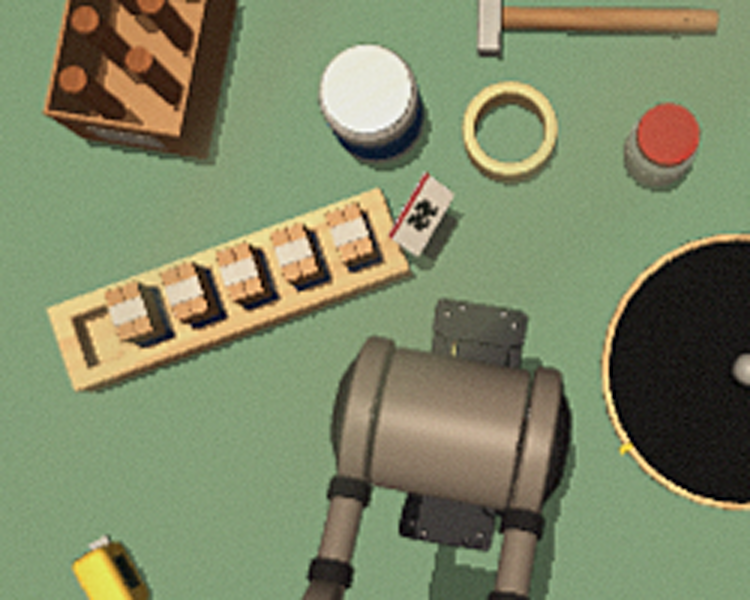

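All five upright in the block in the top view, one left-end slot empty. The wrist view gave the label as 73.9 x 45.9 mm, centred at (658.5, 59.5), facing yaw -119°. The scanner has been knocked: its handle middle is now near (418.6, 43.5) with yaw -17.3°. I'll grasp it next.

```bash
python3 - <<'E'
from h import *
go([419,44.5,35],down(-.302))
E
```

```text
now [452.5   5.  247.9] turn [ 9.14  0.   -0.  ] then shift cm [21.29 -4.37 -2.78] (old axes [21.29 -3.87 -3.44] )
```

```bash
python3 -m crank '[{"linear":[0,0,0],"delta_rot":[4.6,0,0],"fingers":1},{"linear":[0,0,0],"delta_rot":[4.54,0,0],"fingers":1},{"linear":[2,-2.2,-1.4],"delta_rot":[0,0,0],"fingers":1},{"linear":[3,-2.17,-1.38],"delta_rot":[0,0,0],"fingers":1},{"linear":[3,0,0],"delta_rot":[0,0,0],"fingers":1}]'
python3 -m crank '[{"linear":[0,0,0],"delta_rot":[0,0,0],"fingers":1},{"linear":[0,0,0],"delta_rot":[0,0,0],"fingers":1},{"linear":[0,0,0],"delta_rot":[0,0,0],"fingers":1},{"linear":[0,0,0],"delta_rot":[0,0,0],"fingers":1},{"linear":[0,0,0],"delta_rot":[0,0,0],"fingers":1}]'
python3 - <<'E'
from h import *
go([419,44.5,35],down(-.302))
c=capture("wrist"); cv2.imwrite("pics/w10.png",c["image"])
E
```

```text
time: 39.0
tool_pos: [417.3, 46.1, 167.3]
tcp_rot: [-2.801, 1.57, 1.611]
contact_force: [-0.1, -1.0, -0.3]
grip_width: 91.6
time: 39.5
tool_pos: [419.7, 44.3, 168.8]
tcp_rot: [1.755, 1.569, -0.119]
contact_force: [-0.2, 0.0, 0.5]
grip_width: 91.7
now [419.7  44.3 168.8] turn [-0.05 -0.02 -0.11] then shift cm [13.38 -0.07  0.  ] (old axes [13.38 -0.1   0.  ] )
```

View pics/w10.png

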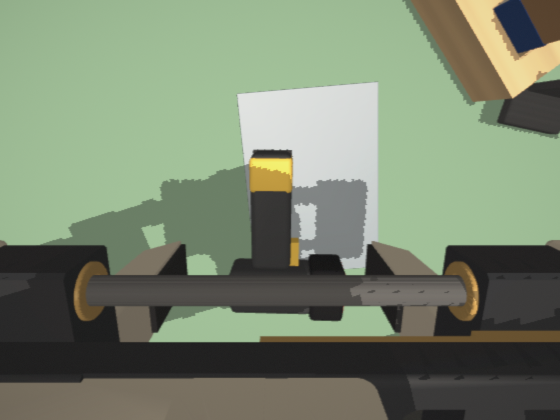

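The handle lines up with the tool at columns 251 to 292. I'll descend and grip.

```bash
python3 -m crank '[{"linear":[3,-0.07,0],"delta_rot":[0,0,0],"fingers":1},{"linear":[3,0,0],"delta_rot":[0,0,0],"fingers":1},{"linear":[3,0,0],"delta_rot":[0,0,0],"fingers":1},{"linear":[2.5,0,0],"delta_rot":[0,0,0],"fingers":1},{"linear":[1.5,0,0],"delta_rot":[0,0,0],"fingers":1}]'
python3 -m crank '[{"linear":[0.2,0,0],"delta_rot":[0,0,0],"fingers":1},{"linear":[0,0,0],"delta_rot":[0,0,0],"fingers":0.7},{"linear":[0,0,0],"delta_rot":[0,0,0],"fingers":0.5},{"linear":[0,0,0],"delta_rot":[0,0,0],"fingers":0.42},{"linear":[0,0,0],"delta_rot":[0,0,0],"fingers":0.38}]'
python3 -m crank '[{"linear":[0,0,0],"delta_rot":[0,0,0],"fingers":0.3},{"linear":[0,0,0],"delta_rot":[0,0,0],"fingers":0.1},{"linear":[0,0,0],"delta_rot":[0,0,0],"fingers":0.1},{"linear":[0,0,0],"delta_rot":[0,0,0],"fingers":0.1},{"linear":[0,0,0],"delta_rot":[0,0,0],"fingers":0.1}]'
```

```text
time: 40.05
tool_pos: [417.9, 44.7, 36.5]
tcp_rot: [-1.293, 1.569, 3.117]
contact_force: [0.9, -0.6, 0.1]
grip_width: 92.0
time: 40.55
tool_pos: [418.8, 44.7, 36.6]
tcp_rot: [1.744, 1.569, -0.129]
contact_force: [0.2, -0.3, -0.1]
grip_width: 64.3
time: 41.05
tool_pos: [417.9, 44.8, 35.9]
tcp_rot: [-1.341, 1.57, 3.069]
contact_force: [-1.3, 0.5, 1.9]
grip_width: 33.7
```

```bash
python3 -m crank '[{"linear":[-1,0,0],"delta_rot":[0,0,0],"fingers":0.1},{"linear":[-2.5,0,0],"delta_rot":[0,0,0],"fingers":0.1},{"linear":[-2.5,0,0],"delta_rot":[0,0,0],"fingers":0.1},{"linear":[-2.5,0,0],"delta_rot":[0,0,0],"fingers":0.1},{"linear":[-1.5,0,0],"delta_rot":[0,0,0],"fingers":0.1}]'
python3 -m crank '[{"linear":[0,0,0],"delta_rot":[-7.8,0,0],"fingers":0.1},{"linear":[0,0,0],"delta_rot":[-7.8,0,0],"fingers":0.1},{"linear":[0,0,0],"delta_rot":[-7.8,0,0],"fingers":0.1},{"linear":[0,0,0],"delta_rot":[-7.8,0,0],"fingers":0.1},{"linear":[0,0,0],"delta_rot":[-7.8,0,0],"fingers":0.1}]'>/dev/null
python3 -m crank '[{"linear":[0,0,0],"delta_rot":[-7.8,0,0],"fingers":0.1},{"linear":[0,0,0],"delta_rot":[-7.8,0,0],"fingers":0.1},{"linear":[0,0,0],"delta_rot":[-7.8,0,0],"fingers":0.1},{"linear":[0,0,0],"delta_rot":[-7.8,0,0],"fingers":0.1},{"linear":[0,0,0],"delta_rot":[-8.1,0,0],"fingers":0.1}]'>/dev/null
python3 -m crank '[{"linear":[0,0,0],"delta_rot":[0,0,0],"fingers":0.1},{"linear":[0,0,0],"delta_rot":[0,0,0],"fingers":0.1},{"linear":[0,0,0],"delta_rot":[0,0,0],"fingers":0.1},{"linear":[0,0,0],"delta_rot":[0,0,0],"fingers":0.1},{"linear":[0,0,0],"delta_rot":[0,0,0],"fingers":0.1}]'
python3 - <<'E'
from h import *
import pickle
go([524.5,-37.7,112],down(np.radians(61)))
c=capture("wrist"); pickle.dump(c,open("w11.pkl","wb")); cv2.imwrite("pics/w11.png",c["image"])
s=capture("side"); pickle.dump(s,open("s11.pkl","wb")); cv2.imwrite("pics/s11.png",s["image"])
E
```

```text
time: 41.55
tool_pos: [418.9, 44.7, 138.1]
tcp_rot: [1.759, 1.568, -0.114]
contact_force: [-0.5, -0.1, -2.7]
grip_width: 34.0
time: 43.05
tool_pos: [418.3, 44.7, 135.9]
tcp_rot: [-1.527, 1.571, -2.035]
contact_force: [0.4, 0.4, -2.7]
grip_width: 34.1
now [418.3  44.7 135.9] turn [-0.08  0.    0.01] then shift cm [ 2.39 -2.06 13.28] (old axes [ 2.39 -2.04 13.28] )
```

View pics/w11.png

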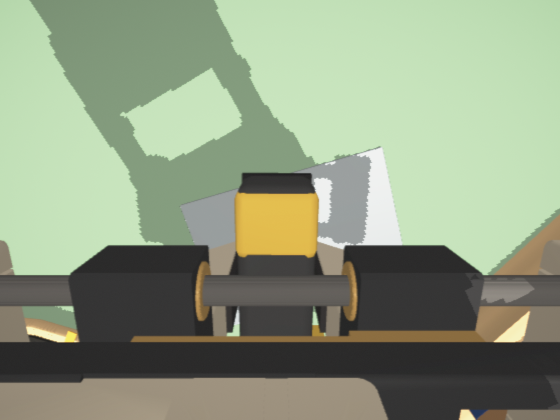

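```bash
python3 -m crank '[{"linear":[0,-0.4,2.7],"delta_rot":[0,0,0],"fingers":0.1},{"linear":[0.5,-0.4,2.7],"delta_rot":[0,0,0],"fingers":0.1},{"linear":[0.5,-0.4,2.7],"delta_rot":[0,0,0],"fingers":0.1},{"linear":[0.7,-0.4,2.7],"delta_rot":[0,0,0],"fingers":0.1},{"linear":[0.7,-0.44,2.5],"delta_rot":[0,0,0],"fingers":0.1}]'
python3 -m crank '[{"linear":[0,0,0],"delta_rot":[0,0,0],"fingers":0.1},{"linear":[0,0,0],"delta_rot":[0,0,0],"fingers":0.1},{"linear":[0,0,0],"delta_rot":[0,0,0],"fingers":0.1},{"linear":[0,0,0],"delta_rot":[0,0,0],"fingers":0.1},{"linear":[0,0,0],"delta_rot":[0,0,0],"fingers":0.1}]'
python3 - <<'E'
from h import *
import pickle
c=pickle.load(open("w11.pkl","rb")); s=capture("side")
p,M,o=tool(); w=p+M@np.array([11,50,70]); d=M[:,1]; L=np.array([658.5,59.5,100])
t=(L-w)@d; print("window",w,"los",d,"dist",t,"miss",L-w-t*d)
K=np.linalg.inv(np.eye(4))
C=np.asarray(c["pose"])
print([np.round(proj(c,np.array([418.3,44.7,135.9])+M@np.array(v)),1).tolist() for v in((-3,-17,-45),(-3,17,-45),(27,0,-45))])
print("side proj window",proj(s,w),"label",proj(s,L),"grip",proj(s,p))
q=proj(s,(w+L)/2).astype(int); q=np.clip(q,[100,75],[460,345]); cv2.imwrite("pics/s12.png",cv2.resize(s["image"][q[1]-75:q[1]+75,q[0]-100:q[0]+100],(800,600),interpolation=cv2.INTER_CUBIC)); print("crop origin",q-[100,75],"x4")
E
```

```text
time: 43.65
tool_pos: [525.7, -38.5, 111.6]
tcp_rot: [-0.122, 1.571, -0.629]
contact_force: [-0.3, 1.0, -2.4]
grip_width: 33.8
time: 44.15
tool_pos: [524.5, -37.1, 112.3]
tcp_rot: [0.159, 1.57, -0.347]
contact_force: [0.2, -0.1, -2.4]
grip_width: 33.8
window [610.01797013 -27.4356934  101.28457666] los [4.84684977e-01 8.74688785e-01 3.50434615e-05] dist 99.54014260560426 miss [ 0.23641809 -0.13095304 -1.28806489]
[[230.3, 185.0], [315.9, 184.8], [273.6, 173.1]]
side proj window [248.32223029 197.42450502] label [220.8496976  216.05997581] grip [279.47051208 197.7372386 ]
crop origin [134 131] x4
```

View pics/s12.png

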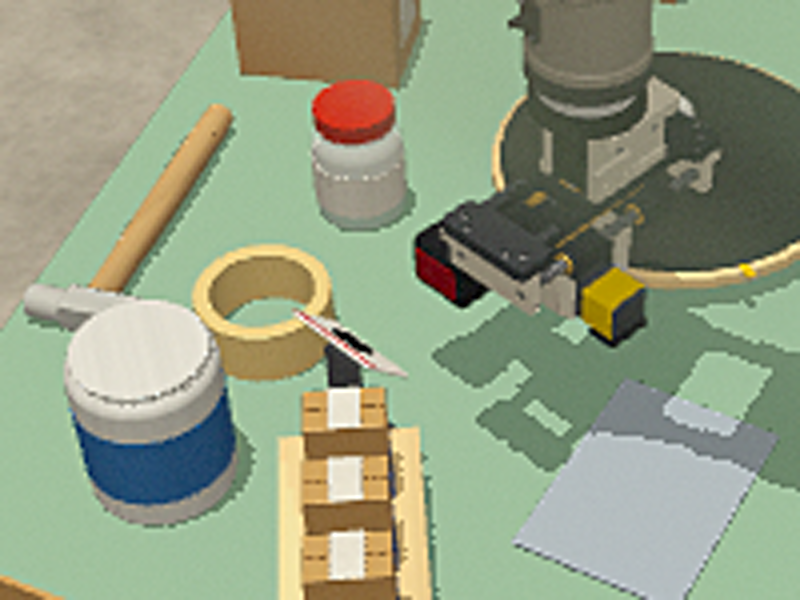

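The view shows the red window near crop (437,277), a few pixels from where I predicted. I'll measure it by intersecting its ray with the known window plane (tool y = 50).

```bash
python3 - <<'E'
from h import *
s=capture("side"); p,M,o=tool(); im=s["image"].astype(int); b,g,r=im[...,0],im[...,1],im[...,2]
m=((r>70)&(r>2*g)&(r>2*b)).astype(np.uint8); m[:, :235]=0; m[:,255:]=0; m[:180]=0;m[215:]=0
ys,xs=np.nonzero(m); print(len(xs),xs.min(),xs.max(),ys.min(),ys.max())
K,P=s["mtx"],s["pose"]
def plane(px,yp):
    d=P[:3,:3]@np.linalg.solve(K,[px[0],px[1],1.]); o=P[:3,3]; n=M[:,1]; t=(p+n*yp-o)@n/(d@n); return (o+t*d-p)@M
h=cv2.convexHull(np.column_stack([xs,ys]).astype(np.int32))[:,0]
for q in h: print(q,np.round(plane(q,50),1))
print("c",plane((xs.mean(),ys.mean()),50))
L=np.array([658.5,59.5,100]);
E
```

```text
68 238 247 193 205
[247 205] [44.2 50.  76.8]
[246 205] [47. 50. 81.]
[242 202] [46.2 50.  97.4]
[238 198] [ 41.3  50.  113.7]
[238 193] [ 21.3  50.  112.3]
[240 194] [ 19.9  50.  104. ]
[246 198] [19.4 50.  79.6]
[247 200] [24.5 50.  75.8]
c [32.7993308  50.         94.09539566]
```

```bash
python3 - <<'E'
from h import *
import pickle
t=capture("top"); p,M,o=tool(); pickle.dump((t,p,M),open("t13.pkl","wb"))
q=proj(t,[600,-20,110]).astype(int); print("origin",q-[50,38],"x8"); cv2.imwrite("pics/t13.png",cv2.resize(t["image"][q[1]-38:q[1]+37,q[0]-50:q[0]+50],(800,600),interpolation=cv2.INTER_CUBIC))
E
```

```text
origin [235 151] x8
```

View pics/t13.png

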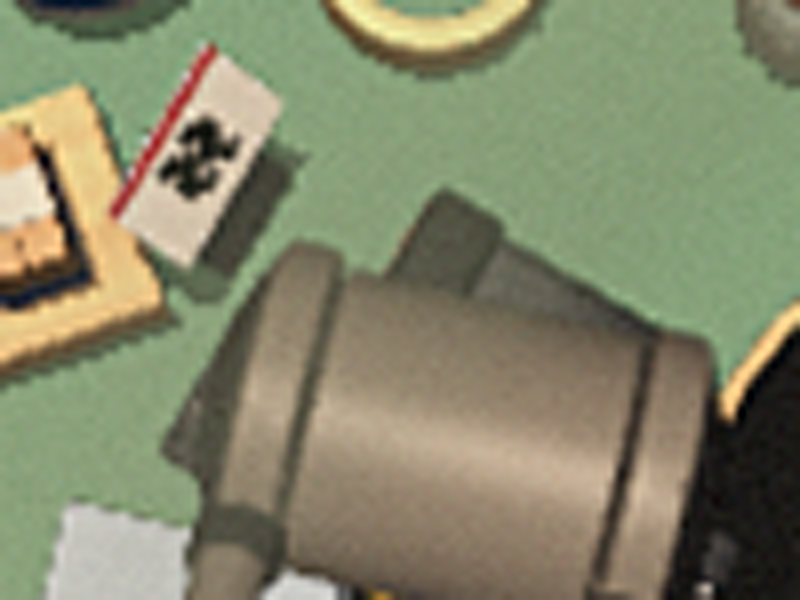

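```bash
python3 - <<'E'
from h import *
import pickle
t,p,M=pickle.load(open("t13.pkl","rb")); O=np.array([235,151])
P=lambda x,y,z: ray(t,O+(np.array([x,y])-3.5)/8,z)
for n,x,y,z in[("front1",432,195,112),("front2",390,272,112),("outer cap",500,222,112),("corner",445,187,112),("body outer a",515,245,110),("body outer b",640,322,110),("code",200,158,100)]:
    w=P(x,y,z); print(n,np.round(w,1),"tool",np.round((w-p)@M,1))
for n,x,y,z in[("lab TL",211,47,116.3),("lab TR",113,213,116.3),("lab BR",188,268,83.7),("lab BL",283,100,83.7)]: print(n,np.round(P(x,y,z),1))
E
```

```text
front1 [643.7 -29.4 112. ] tool [  0.2  64.7 100.2]
front2 [614.6 -14.4 112. ] tool [ 0.2 63.7 67.6]
outer cap [634.  -54.7 112. ] tool [  0.2  37.9 104.1]
corner [646.7 -34.1 112. ] tool [  0.2  62.  105.2]
body outer a [625.8 -60.5 110. ] tool [ 2.2 28.9 99.7]
body outer b [ 598.  -107.1  110. ] tool [  2.2 -25.4  97.9]
code [658.   57.9 100. ] tool [ 12.2 148.   70.5]
lab TL [696.9  53.6 116.3]
lab TR [634.1  88.3 116.3]
lab BR [618.6  62.6  83.7]
lab BL [683.7  28.   83.7]
```

The top view, the side view and the head width agree on the window at tool (13.5, 64, 79.5). I'll shift to centre the aim at 10 cm and hold.

```bash
python3 -m crank '[{"linear":[-0.1,-0.75,-0.42],"delta_rot":[0,0,0],"fingers":0.1},{"linear":[0,-0.75,-0.43],"delta_rot":[0,0,0],"fingers":0.1},{"linear":[0,0,0],"delta_rot":[0,0,0],"fingers":0.1},{"linear":[0,0,0],"delta_rot":[0,0,0],"fingers":0.1},{"linear":[0,0,0],"delta_rot":[0,0,0],"fingers":0.1}]'
python3 -m crank '[{"linear":[0,0,0],"delta_rot":[0,0,0],"fingers":0.1},{"linear":[0,0,0],"delta_rot":[0,0,0],"fingers":0.1},{"linear":[0,0,0],"delta_rot":[0,0,0],"fingers":0.1},{"linear":[0,0,0],"delta_rot":[0,0,0],"fingers":0.1},{"linear":[0,0,0],"delta_rot":[0,0,0],"fingers":0.1}]'
python3 - <<'E'
from h import *
t=capture("top"); s=capture("side"); p,M,o=tool(); O=np.array([235,151])
L=np.array([658.3,58.8,100]); w=p+M@np.array([13.5,64,79.5]); d=M[:,1]; k=(L-w)@d
print(w,"dist",k,"miss(tool)",np.round((L-w-k*d)@M,1))
# dark cap front edge in top image along lines parallel to los
g=t["image"].mean(2); 
for z in(78,84,90,96):
    v=[cv2.getRectSubPix(g.astype(np.float32),(1,1),tuple(map(float,proj(t,p+M@np.array([0,y,z])))))[0,0] for y in range(45,85,3)]; print(z,np.round(v).astype(int))
for y in(20,45,55): print("outer",y,[int(cv2.getRectSubPix(g.astype(np.float32),(1,1),tuple(map(float,proj(t,p+M@np.array([0,y,z])))))[0,0]) for z in range(84,120,3)])
im=s["image"].astype(int); b,gg,r=im[...,0],im[...,1],im[...,2]; m=((r>70)&(r>2*gg)&(r>2*b)); m[:,:232]=0; m[:,262:]=0; m[:180]=0; m[220:]=0
ys,xs=np.nonzero(m); K,P=s["mtx"],s["pose"]; dd=P[:3,:3]@np.linalg.solve(K,[xs.mean(),ys.mean(),1.]); n=M[:,1]; tt=(p+n*64-P[:3,3])@n/(dd@n); print("side window",(P[:3,3]+tt*dd-p)@M,len(xs))
E
```

```text
time: 44.8
tool_pos: [510.2, -46.7, 113.0]
tcp_rot: [0.226, 1.57, -0.281]
contact_force: [0.4, -0.3, -1.6]
grip_width: 33.9
time: 45.3
tool_pos: [510.0, -46.6, 112.9]
tcp_rot: [-1.237, 1.571, -1.743]
contact_force: [-0.6, -0.1, -2.1]
grip_width: 33.7
[610.6081053  -29.20742326  99.3894973 ] dist 100.09410100387593 miss(tool) [-0.6  0.  -1. ]
78 [ 77  78  83  80  81  82  73 112 139 141 138 140 141 141]
84 [ 75  79  78  79  80  76  75 117 141 139 134 137 139 139]
90 [ 76  79  80  75  81  79  78 118 137 137 134 138 137 137]
96 [ 76  76  78  77  80  75  75 113 137 141 138 138 136 139]
outer 20 [95, 93, 91, 88, 78, 86, 129, 140, 134, 136, 135, 135]
outer 45 [75, 76, 75, 74, 75, 73, 72, 100, 139, 140, 135, 135]
outer 55 [79, 76, 76, 76, 78, 76, 76, 103, 138, 139, 137, 136]
side window [13.11397395 64.         78.0318788 ] 69
```

Aim miss is about 1 mm at 100 mm. Holding for 2.5 s.

```bash
for i in 1 2 3 4 5; do python3 -m crank '[{"linear":[0,0,0],"delta_rot":[0,0,0],"fingers":0.1},{"linear":[0,0,0],"delta_rot":[0,0,0],"fingers":0.1},{"linear":[0,0,0],"delta_rot":[0,0,0],"fingers":0.1},{"linear":[0,0,0],"delta_rot":[0,0,0],"fingers":0.1},{"linear":[0,0,0],"delta_rot":[0,0,0],"fingers":0.1}]' | sed -n 1,2p; done
python3 - <<'E'
from h import *
import pickle
s=capture("side"); t=capture("top"); pickle.dump((s,t),open("m14.pkl","wb"))
for n,c in(("side",s),("top",t)):
    h,sa,v=cv2.split(cv2.cvtColor(c["image"],cv2.COLOR_BGR2HSV)); q=proj(c,[430,100,4]).astype(int); print(n,q,c["image"][q[1]-2:q[1]+3,q[0]].tolist(), h[q[1],q[0]],sa[q[1],q[0]],v[q[1],q[0]])
c=s; h,sa,v=cv2.split(cv2.cvtColor(c["image"],cv2.COLOR_BGR2HSV))
q=proj(c,[430,100,4]).astype(int)
m=((h>95)&(h<135)&(sa>8)&(sa<90)&(v>70)).astype(np.uint8); m=cv2.morphologyEx(m,cv2.MORPH_OPEN,np.ones((3,3)))
n,lab=cv2.connectedComponents(m); k=lab[q[1],q[0]]; print(k)
ks=cv2.findContours((lab==k).astype(np.uint8),cv2.RETR_EXTERNAL,cv2.CHAIN_APPROX_NONE)[0]
kk=max(ks,key=cv2.contourArea); W=np.array([ray(c,x[0],4)[:2] for x in kk],np.float32); print(cv2.minAreaRect(W))
E
```

```text
time: 45.9
tool_pos: [510.0, -46.6, 112.9]
time: 46.4
tool_pos: [510.0, -46.6, 112.9]
time: 46.9
tool_pos: [510.0, -46.6, 112.9]
time: 47.4
tool_pos: [510.1, -46.6, 112.9]
time: 47.9
tool_pos: [510.1, -46.6, 112.9]
side [300 268] [[187, 184, 175], [192, 191, 181], [193, 190, 181], [192, 189, 180], [192, 189, 180]] 98 16 193
top [246 245] [[193, 201, 200], [193, 198, 199], [198, 203, 205], [197, 203, 202], [193, 196, 197]] 21 9 205
0
((633.3046875, -684.12158203125), (3309.08984375, 2388.630126953125), 16.016708374023438)
```

```bash
python3 -m crank '[{"linear":[-1,-1.5,0],"delta_rot":[0,0,0],"fingers":0.1},{"linear":[-1.5,-1.5,0],"delta_rot":[0,0,0],"fingers":0.1},{"linear":[-1.5,0,0],"delta_rot":[8.2,0,0],"fingers":0.1},{"linear":[0,0,0],"delta_rot":[8.2,0,0],"fingers":0.1},{"linear":[0,0,0],"delta_rot":[8.2,0,0],"fingers":0.1}]'
python3 -m crank '[{"linear":[0,0,0],"delta_rot":[8.2,0,0],"fingers":0.1},{"linear":[0,0,0],"delta_rot":[8.2,0,0],"fingers":0.1},{"linear":[0,0,0],"delta_rot":[8.2,0,0],"fingers":0.1},{"linear":[0,0,0],"delta_rot":[8.2,0,0],"fingers":0.1},{"linear":[0,0,0],"delta_rot":[8.2,0,0],"fingers":0.1}]'
python3 -m crank '[{"linear":[0,0,0],"delta_rot":[8.2,0,0],"fingers":0.1},{"linear":[0,0,0],"delta_rot":[0,0,0],"fingers":0.1},{"linear":[0,0,0],"delta_rot":[0,0,0],"fingers":0.1},{"linear":[0,0,0],"delta_rot":[0,0,0],"fingers":0.1},{"linear":[0,0,0],"delta_rot":[0,0,0],"fingers":0.1}]'
python3 - <<'E'
from h import *
import pickle
c=capture("wrist"); pickle.dump(c,open("w15.pkl","wb")); cv2.imwrite("pics/w15.png",c["image"])
go([448.5,78.4,80],down(-.223))
h,sa,v=cv2.split(cv2.cvtColor(c["image"],cv2.COLOR_BGR2HSV))
print([proj(c,q).round().tolist() for q in([416.6,141.9,4],[532.7,115.4,4],[495.6,-49.1,4],[379.5,-22.6,4])])
for q in([400,60,4],[500,100,4],[430,120,4],[480,60,4]):
    x=proj(c,q).astype(int)
    if 0<=x[0]<560 and 0<=x[1]<420: print(q,x,h[x[1],x[0]],sa[x[1],x[0]],v[x[1],x[0]])
E
```

```text
time: 48.5
tool_pos: [495.4, -73.8, 154.1]
tcp_rot: [0.483, 1.569, -0.46]
contact_force: [0.1, -1.0, -2.2]
grip_width: 34.1
time: 49.0
tool_pos: [495.2, -73.6, 153.5]
tcp_rot: [1.027, 1.57, -0.631]
contact_force: [0.5, 0.2, -2.1]
grip_width: 33.9
time: 49.5
tool_pos: [495.4, -73.0, 153.0]
tcp_rot: [0.964, 1.571, -0.829]
contact_force: [0.3, -0.4, -2.1]
grip_width: 34.0
now [495.5 -72.9 153. ] turn [ 0.03  0.01 -0.01] then shift cm [  7.3   -7.93 -13.72] (old axes [  7.3   -7.92 -13.72] )
[[103.0, -54.0], [268.0, -54.0], [269.0, 177.0], [130.0, 177.0]]
[400, 60, 4] [120  70] 83 5 223
[480, 60, 4] [217  45] 70 3 232
```

```bash
python3 - <<'E'
from h import *
import pickle
c=pickle.load(open("w15.pkl","rb")); h,sa,v=cv2.split(cv2.cvtColor(c["image"],cv2.COLOR_BGR2HSV))
m=(((sa<22)|((h>90)&(h<130)))&(v>60)).astype(np.uint8); m=cv2.morphologyEx(m,cv2.MORPH_OPEN,np.ones((5,5)))
n,lab=cv2.connectedComponents(m); k=lab[70,120]; m=lab==k
L,Rr=[],[]
for r in range(10,160,6):
    xs=np.nonzero(m[r,60:330])[0]+60
    if len(xs)>60: L.append(ray(c,(xs.min()-.5,r),4)[:2]); Rr.append(ray(c,(xs.max()+.5,r),4)[:2])
B=[]
for x in range(150,260,6):
    ys=np.nonzero(m[:230,x])[0]
    if len(ys): B.append(ray(c,(x,ys.max()+.5),4)[:2])
f=lambda A:cv2.fitLine(np.array(A,np.float32),cv2.DIST_HUBER,0,.01,.01).ravel()
for nme,A in(("L",L),("R",Rr),("B",B)):
    q=f(A); a=np.degrees(np.arctan2(q[1],q[0])); print(nme,len(A),"angle",a%180,"pt",q[2:])
l,r,b=f(L),f(Rr),f(B)
print("width",abs(np.cross(l[:2],r[2:]-l[2:])))
yaw=np.radians(((np.degrees(np.arctan2(l[1],l[0]))%180)+(np.degrees(np.arctan2(r[1],r[0]))%180))/2-90)
ex=np.array([np.cos(yaw),np.sin(yaw)]);ey=np.array([-ex[1],ex[0]])
X=((l[2:]@ex)+(r[2:]@ex))/2; Y=b[2:]@ey+85; print("yaw",np.degrees(yaw),"centre",X*ex+Y*ey)
E
```

```text
L 25 angle 77.22327 pt [395.6401    50.863964]
R 25 angle 76.92838 pt [511.83887   24.112795]
B 19 angle 167.24782 pt [431.98145  -34.937798]
width 119.23768
yaw -12.924178 centre [455.87372  46.78881]<stdin>:18: DeprecationWarning: Arrays of 2-dimensional vectors are deprecated. Use arrays of 3-dimensional vectors instead. (deprecated in NumPy 2.0)
```

```bash
python3 -m crank '[{"linear":[0.5,-1.6,-2.75],"delta_rot":[0,0,0],"fingers":0.1},{"linear":[1,-1.6,-2.75],"delta_rot":[0,0,0],"fingers":0.1},{"linear":[1,-1.6,-2.75],"delta_rot":[0,0,0],"fingers":0.1},{"linear":[2,-1.6,-2.75],"delta_rot":[0,0,0],"fingers":0.1},{"linear":[2,-1.55,-2.75],"delta_rot":[0,0,0],"fingers":0.1}]'>/dev/null
python3 -m crank '[{"linear":[0,0,0],"delta_rot":[0,0,0],"fingers":0.1},{"linear":[0,0,0],"delta_rot":[0,0,0],"fingers":0.1},{"linear":[0,0,0],"delta_rot":[0,0,0],"fingers":0.1},{"linear":[0,0,0],"delta_rot":[0,0,0],"fingers":0.1},{"linear":[0,0,0],"delta_rot":[0,0,0],"fingers":0.1}]'
python3 - <<'E'
from h import *
go([448.3,78.8,40],down(-.225))
E
```

```text
time: 50.55
tool_pos: [449.1, 78.2, 88.4]
tcp_rot: [1.674, 1.569, -0.122]
contact_force: [-0.6, 0.2, -2.2]
grip_width: 33.8
now [449.1  78.2  88.4] turn [ 0.   -0.01 -0.08] then shift cm [ 4.84 -0.09 -0.04] (old axes [ 4.84 -0.1  -0.04] )
```

```bash
python3 -m crank '[{"linear":[1,-0.09,-0.04],"delta_rot":[0,0,0],"fingers":0.1},{"linear":[1.2,0,0],"delta_rot":[0,0,0],"fingers":0.1},{"linear":[1.2,0,0],"delta_rot":[0,0,0],"fingers":0.1},{"linear":[0.9,0,0],"delta_rot":[0,0,0],"fingers":0.1},{"linear":[0.3,0,0],"delta_rot":[0,0,0],"fingers":0.1}]'
python3 -m crank '[{"linear":[0,0,0],"delta_rot":[0,0,0],"fingers":0.1},{"linear":[0.1,0,0],"delta_rot":[0,0,0],"fingers":0.1},{"linear":[0.1,0,0],"delta_rot":[0,0,0],"fingers":0.1},{"linear":[0,0,0],"delta_rot":[0,0,0],"fingers":0.1},{"linear":[0,0,0],"delta_rot":[0,0,0],"fingers":0.1}]'
```

```text
time: 51.05
tool_pos: [447.1, 79.3, 40.7]
tcp_rot: [-1.291, 1.569, -3.086]
contact_force: [-0.2, 0.9, -3.1]
grip_width: 33.9
time: 51.55
tool_pos: [447.8, 79.5, 40.1]
tcp_rot: [1.58, 1.57, -0.215]
contact_force: [0.2, 0.2, -3.2]
grip_width: 34.1
```

```bash
python3 -m crank '[{"linear":[0.1,0,0],"delta_rot":[0,0,0],"fingers":0.1},{"linear":[0.1,0,0],"delta_rot":[0,0,0],"fingers":0.1},{"linear":[0,0,0],"delta_rot":[0,0,0],"fingers":0.1},{"linear":[0,0,0],"delta_rot":[0,0,0],"fingers":0.1},{"linear":[0,0,0],"delta_rot":[0,0,0],"fingers":0.1}]'
python3 -m crank '[{"linear":[0.1,0,0],"delta_rot":[0,0,0],"fingers":0.1},{"linear":[0.05,0,0],"delta_rot":[0,0,0],"fingers":0.1},{"linear":[0,0,0],"delta_rot":[0,0,0],"fingers":0.1},{"linear":[0,0,0],"delta_rot":[0,0,0],"fingers":0.1},{"linear":[0,0,0],"delta_rot":[0,0,0],"fingers":0.1}]'
```

```text
time: 52.05
tool_pos: [447.7, 79.4, 37.9]
tcp_rot: [0.555, 1.571, -1.24]
contact_force: [-0.1, -0.4, -2.3]
grip_width: 33.8
time: 52.55
tool_pos: [447.7, 79.5, 36.4]
tcp_rot: [0.828, 1.571, -0.967]
contact_force: [0.5, -0.1, -2.3]
grip_width: 33.7
```

```bash
python3 -m crank '[{"linear":[0.1,0,0],"delta_rot":[0,0,0],"fingers":0.1},{"linear":[0,0,0],"delta_rot":[0,0,0],"fingers":0.1},{"linear":[0,0,0],"delta_rot":[0,0,0],"fingers":0.1},{"linear":[0,0,0],"delta_rot":[0,0,0],"fingers":0.1},{"linear":[0,0,0],"delta_rot":[0,0,0],"fingers":0.1}]'
python3 -m crank '[{"linear":[0.1,0,0],"delta_rot":[0,0,0],"fingers":0.1},{"linear":[0,0,0],"delta_rot":[0,0,0],"fingers":0.1},{"linear":[0,0,0],"delta_rot":[0,0,0],"fingers":0.1},{"linear":[0,0,0],"delta_rot":[0,0,0],"fingers":0.1},{"linear":[0,0,0],"delta_rot":[0,0,0],"fingers":0.1}]'
```

```text
time: 53.05
tool_pos: [447.8, 79.4, 35.9]
tcp_rot: [1.566, 1.57, -0.229]
contact_force: [-1.9, 0.2, 5.7]
grip_width: 33.8
time: 53.55
tool_pos: [447.8, 79.5, 35.8]
tcp_rot: [1.662, 1.57, -0.133]
contact_force: [-5.9, 0.6, 18.2]
grip_width: 34.1
```

Contact at TCP z 35.9. I'll back off the last millimetre, release, rise, and move aside for a clear check.

```bash
python3 -m crank '[{"linear":[-0.1,0,0],"delta_rot":[0,0,0],"fingers":0.1},{"linear":[0,0,0],"delta_rot":[0,0,0],"fingers":0.45},{"linear":[0,0,0],"delta_rot":[0,0,0],"fingers":0.6},{"linear":[0,0,0],"delta_rot":[0,0,0],"fingers":0.8},{"linear":[0,0,0],"delta_rot":[0,0,0],"fingers":0.9}]'
python3 -m crank '[{"linear":[0,0,0],"delta_rot":[0,0,0],"fingers":0.9},{"linear":[-2,0,0],"delta_rot":[0,0,0],"fingers":0.9},{"linear":[-3,0,0],"delta_rot":[0,0,0],"fingers":0.9},{"linear":[-4,0,0],"delta_rot":[0,0,0],"fingers":0.9},{"linear":[-4,0,0],"delta_rot":[0,0,0],"fingers":0.9}]'
python3 -m crank '[{"linear":[-3,0,2],"delta_rot":[0,0,0],"fingers":0.9},{"linear":[-3,0,4],"delta_rot":[0,0,0],"fingers":0.9},{"linear":[-3,0,4],"delta_rot":[0,0,0],"fingers":0.9},{"linear":[0,0,3],"delta_rot":[0,0,0],"fingers":0.9},{"linear":[0,0,2],"delta_rot":[0,0,0],"fingers":0.9}]'
python3 -m crank '[{"linear":[0,0,0],"delta_rot":[0,0,0],"fingers":0.9},{"linear":[0,0,0],"delta_rot":[0,0,0],"fingers":0.9},{"linear":[0,0,0],"delta_rot":[0,0,0],"fingers":0.9},{"linear":[0,0,0],"delta_rot":[0,0,0],"fingers":0.9},{"linear":[0,0,0],"delta_rot":[0,0,0],"fingers":0.9}]'
python3 - <<'E'
from h import *
import pickle
c=capture("wrist"); pickle.dump(c,open("w16.pkl","wb")); cv2.imwrite("pics/w16.png",cv2.resize(c["image"],(784,588),interpolation=cv2.INTER_CUBIC))
E
```

```text
time: 54.05
tool_pos: [447.7, 79.4, 35.2]
tcp_rot: [-0.819, 1.571, -2.613]
contact_force: [-1.0, -0.1, -0.1]
grip_width: 61.2
time: 54.55
tool_pos: [447.2, 79.4, 166.5]
tcp_rot: [-1.274, 1.57, -3.069]
contact_force: [0.7, -0.7, -0.3]
grip_width: 82.5
time: 55.05
tool_pos: [414.1, -68.7, 256.4]
tcp_rot: [1.288, 1.568, -0.508]
contact_force: [0.4, -0.5, -0.6]
grip_width: 82.4
time: 55.55
tool_pos: [414.5, -66.1, 255.3]
tcp_rot: [-1.653, 1.571, 2.837]
contact_force: [0.5, 0.6, -0.7]
grip_width: 82.5
```

View pics/w16.png

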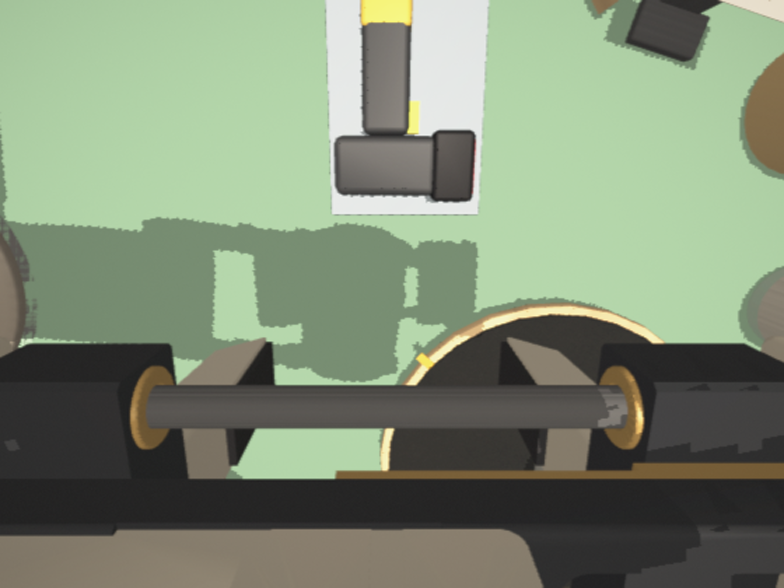

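The scanner lies square on the mat: head x 335 to 475, mat 332 to 478. The cap edge is about 10 mm inside the mat's end, as it should be when centred. Handing in.

```bash
python3 -c "
from plant import workorder; print(workorder.close_job())"
```

```text
the job is handed in; nothing more can be done
None
```

The job is handed in, after about 56 s of robot time. No verdict was reported.

- **Cartons:** All three went into the three free slots at the label end of the block. Each slid in without side force and met the slot floor at the expected height. The top view afterwards showed all five cartons upright, with the existing stock still in its slots.
- **Scan:** I held the scanner level and still for over 2.5 s at about 100 mm from the label. By my measurements the aim was within 1–2 mm of the label's middle. The robot gives no sign that the code was actually read.
- **Scanner position in hand:** It had been knocked aside before I picked it up. My first estimate of the window's position was off by about 9–14 mm. I corrected it from the top and side views before the hold. Those two agreed to about 2 mm. An earlier wrist estimate differed by about 5 mm.
- **Putting it back:** The last wrist view showed the scanner the same side up, square to the mat and centred to about 1–2 mm. The robot was clear of everything.

I saw no other bench items disturbed in the views I took, but I did not check each one separately. I viewed 16 pictures, two over the budget.

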